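# Reload the board fixture

## Robot

A 6-joint arm with a two-finger parallel gripper is mounted at the origin on the work surface. World frame = base frame: x ahead of the robot, y to its left, z up, the work surface at z = 0. Lengths are in m, angles in degrees, forces in N, time in s.
With the tool pointing down it reaches from about 0.4 to 0.825 m from the base axis. Payload 7 kg.
Tool frame: the origin (TCP) lies midway between the tips of the shut fingers; the grasp point (between the pads) lies 19 mm behind it; z points along the fingers, y is the direction in which the jaws open and shut (so a half turn about z gives the same grasp; the last joint's range is limited). The gripper opens to 88 mm and grips with 3 to 60 N. Pads are 19 mm wide; open, the fingers measure 130 mm over their backs; the gripper's body (78 mm by 193 mm) begins 47 mm behind the grasp point.
Start: joints at [80.334, 20.546, 0.682, 0, -70.136, -16.507], TCP at [0.298, 0.606, 0.227] pointing down, gripper open.
Joint ranges: [-176.03, 176.03], [-82.01, 121.73], [-58.28, 71.71], [-173.87, 95.51], [-174.79, -0.11], [-173.66, 173.66]. Speed limits (degrees/s): [136.94, 136.94, 172.46, 180, 180, 180].

## Interface

Orientations are given as [roll, pitch, yaw] about the fixed x, y, z axes, in that order (R = Rz(yaw) Ry(pitch) Rx(roll)).
In Python, from plant import r gives the robot as it stands. The module is installed in compiled form; this text tells all that it offers.
- The arm moves only by the tool send_rows, never from a script. Its argument "motion" is a list of rows, each an object with "travel": the shift along the tool's x, y, z in m, a list of three; "spin": the turn about the tool's z in degrees. In form: [{"travel": [tx, ty, tz], "spin": spin}, ...]. A call has 1 to 5 rows; each row shifts and turns the pose as measured when the row begins, along the tool's axes as they then stand; what a row does not reach is not made up. A row lasts 1/12 s, in which the tool goes at most 41.7 mm and 7.16 degrees, less where a joint would pass 70% of its speed; a pose out of reach is approached as far as the arm can. A call is refused whole if a number of a shift passes 0.0417 or a number of a turn 7.16, either way. A call with a gripper value outside its range is refused whole. "gripper" is the gripper command: -1 is shut, 1 is fully open, values between are in proportion, set as the call begins (left out, the last holds). The fingers move at their own pace and stop on an object; "squeeze" is the grip in N (left out, the last holds). Time passes only in rows, so rows that do not move let the fingers close. It gives the time, the measured TCP pose, the force and the opening at its end, in the units of the state.
- r.get_state(): the state, without advancing time (a new reading comes with each control period).
- r.capture(name): name is "side" or "top"; returns (picture, depth): 384x512x3 uint8, blue, green, red; 384x512 float32, m along the optical axis (not along the pixel's ray), 0 where there is no reading.
- r.get_calibration(name): a dict with "fov_y" (degrees; the focal length in pixels is half the picture's height over the tangent of half this angle, whatever the lens; pixels are square), "cx", "cy" (the principal point, pixels), "origin" and "orientation" of the camera in the world. Camera axes: x right, y down, z forward; pixel columns grow to the right and rows downward; lengths in m; the calibration is good to about 2 mm. A picture is of the moment at which its call begins. get_calibration takes no time and is no camera call.
- r.close_job(): hands the job in, once; it reports no verdict.
Trained networks look in the newest picture that a camera, given by its name, has taken for a name from the list of things; names that differ only in an ending like _2 or _b are one class to them, and where a whole thing is asked for, a point or a joint stands for the part that bears it (a point fixed in the world has none). Each returns a list of dicts, best first, with "conf" (0 to 1); they miss things now and then, are a little off and sometimes report something else, mostly with a low value. They report only what shows in the picture. A call takes as long as a camera call.
- r.boxes_of(camera, target): "at" ([x, y, z] in m, in the coordinates of the camera as it stood for that picture, good to about 4 mm: the middle of the surface that is visible of it).
- r.pinpoint(camera, target): "at" ([x, y, z] in m, in the coordinates of the camera as it stood for that picture, good to about 4 mm: a listed point, or the origin of a listed thing).
The state is a dict: "time_s": time; "joints": joint angles; "qd": joint speeds; "joint_torque": joint torques, N m; "tcp_pos": TCP position; "eef_rot": TCP orientation; "contact_force": force on the tool from outside, world axes, zero at the start; "moment": the same for the moment, N m; "gripper_width": finger opening in m.
Only numpy, scipy, OpenCV 4.12 (cv2) and the standard library are available. Lean on these libraries where they do the work, as an engineer would, in place of code of your own. Each camera call takes 0.05 s, during which the arm holds its last target. There are 200 camera calls.

## Task

Swap the circuit board in the white fixture: lift the two hold-down bars off and stand both upright on the grey foam pad, lay the finished board from the fixture flat in the empty black tray, and seat the fresh board from the other tray in the fixture's nest. Then put both bars back across the board as they were, each down on the posts between its own guide pins (the wide bar in the wide-set pins, the narrow bar in the narrow-set ones). Set the boards down gently without dropping them, and leave the screw dish where it is.

Things in the scene. Friction and masses are not known exactly. Their poses are not given: they have to be found in the camera images.
- bar_wide: The wide hold-down bar: aluminium, 136 long (x), 40 wide (y), 10 thick, on two rubber feet (x = +-24); black grip block upright in the middle of its top: 42 (x) x 14 (y) x 42 high, grip across y. Origin: centre of the feet's underside; bar underside z = 8, top 18, block top 60. 0.30 kg. Starts on its seat, feet 1 above the board. Ends alike; stands on its feet.
- bar_narrow: The narrow hold-down bar: aluminium, 136 long (x), 24 wide (y), 10 thick, on two rubber feet (x = +-24); black grip block upright in the middle of its top: 42 (x) x 14 (y) x 42 high, grip across y. Origin: centre of the feet's underside; bar underside z = 8, top 18, block top 60. 0.22 kg. Starts on its seat, feet 1 above the board. Ends alike; stands on its feet.
- board_done: Finished green circuit board, in the fixture under the bars. Board 70 (x) x 130 (y) x 3; heat sink in its middle, 44 (x) x 36 (y), top 22 above the underside: grip it across y with the tips 6 or more above the underside (chips near it are lower). Other parts up to 12 above the underside on the long edges. 0.16 kg. Origin: centre of underside. Both boards alike, either way round fits.
- board_new: Fresh green circuit board, in the other black tray (as out_tray). Board 70 (x) x 130 (y) x 3; heat sink in its middle, 44 (x) x 36 (y), top 22 above the underside: grip it across y with the tips 6 or more above the underside (chips near it are lower). Other parts up to 12 above the underside on the long edges. 0.16 kg. Origin: centre of underside. Both boards alike, either way round fits.
- fixture: White two-plate fixture, 180 (x) x 220 (y), plate top z = 46. Board nest in its middle: rests with tops at z = 60 and eight cone-tipped pins (tops z = 68) that leave the board 3.5 play each side. A seated board's origin is at (0, 0, 60), its long side along y. The seats' pins reach z = 88. Origin: centre of underside, on the bench. Fixed.
- seat_wide: Fixed dark steel seat of the wide bar, to one side of the nest (the side varies): posts at x = +-58 (20 deep, tops z = 26) before and behind the board, each with two cone-tipped guide pins (16 above the post), clear gap 48 along y. The bar lies along x on both posts between the pins, its origin then 18 above this one. Origin: seat centre at the fixture plate's top.
- seat_narrow: Fixed dark steel seat of the narrow bar, to one side of the nest (the side varies): posts at x = +-58 (20 deep, tops z = 26) before and behind the board, each with two cone-tipped guide pins (16 above the post), clear gap 32 along y. The bar lies along x on both posts between the pins, its origin then 18 above this one. Origin: seat centre at the fixture plate's top.
- pad: Flat grey foam pad, 160 (x) x 170 (y) x 10 thick, with nothing on it at the start: the side area where the hold-down bars wait. Both stand on it side by side, e.g. along its x, 80 apart along its y. Origin: centre of the underside; its top is at z = 10. Fixed.
- out_tray: The empty black tray, for finished boards: open-topped, 115 (x) x 160 (y) outside, walls 3 thick and 16 high, floor top at z = 3. Origin: centre of the underside. The other black tray, the in-tray, holds the fresh board. Fixed.
- screw_dish: Round steel dish of screws, 92 across, 24 high, loose: a bystander. Origin: centre of the underside.

How it is judged:
By the outcome, as a careful person would: the job done as asked, in the order asked, and still so for the second after the job is handed in, with the robot touching nothing.
It also fails if it takes over 125 s, if anything falls off the work surface, if the arm or the gripper's body presses on something with over 40 N, if the wrist force passes 120 N, or if a joint passes its speed limit or range.

## Working session

There is one attempt and no reset: what is moved stays moved. The work goes in short steps, Python scripts to look and compute and a tool call to move; the robot and the scene stay as the last step left them, time stands still between calls to the robot, and variables do not carry over. Pictures are saved under pics/ and viewed, about 12 in all and at most 16, crops included, and the job is handed in when it is done.

Besides the shell and the picture viewer there is one more tool, called after ">>>" as name([rows], argument=value, ...), one row to a line, values as JSON. send_rows: Moves the arm, as the interface text tells. Its arguments: {"type":"object","properties":{"motion":{"type":"array"},"gripper":{"type":"number"},"squeeze":{"type":"number"}},"required":["motion"]}

```bash
mkdir -p pics; cat > h.py <<'E'
import numpy as np, cv2
from scipy.spatial.transform import Rotation as R
from plant import r
def cal(c):
    k=r.get_calibration(c); f=192/np.tan(np.radians(k["fov_y"]/2))
    o=np.array(k["orientation"],float)
    M=R.from_euler('xyz',o,degrees=True).as_matrix() if o.size==3 else o.reshape(3,3)
    return f,k["cx"],k["cy"],np.array(k["origin"]),M
def w(c,p): f,cx,cy,o,M=cal(c); return o+M@np.array(p)
def cloud(c,d):
    f,cx,cy,o,M=cal(c); v,u=np.mgrid[:384,:512]
    P=np.stack([(u-cx)/f*d,(v-cy)/f*d,d],-1); return P@M.T+o
def st():
    s=r.get_state(); print({k:np.round(s[k],3).tolist() for k in ("time_s","joints","tcp_pos","eef_rot","contact_force","gripper_width")})
E
python3 - <<'E'
from h import *
st()
for c in("side","top"):
    print(r.get_calibration(c))
    im,d=r.capture(c); cv2.imwrite(f"pics/{c}0.png",im); np.save(f"{c}0.npy",d)
    for t in "bar_wide bar_narrow board_done board_new fixture seat_wide seat_narrow pad out_tray screw_dish".split():
        for q in r.pinpoint(c,t)[:2]: print(c,t,round(q["conf"],2),np.round(w(c,q["at"]),3))
E
```

```text
{'time_s': 0.0, 'joints': [80.334, 20.591, 0.634, -0.021, -70.138, -16.506], 'tcp_pos': [0.298, 0.605, 0.226], 'eef_rot': [179.904, -0.008, -26.179], 'contact_force': [0.395, 0.394, -0.224], 'gripper_width': 0.088}
{'fov_y': 44.88331639645849, 'cx': 258.43280875745467, 'cy': 190.22093449278688, 'origin': array([ 0.35012318, -0.69393059,  0.83152643]), 'orientation': array([-1.36947684e+02,  7.66231421e-02, -1.17355909e+01])}
side bar_wide 0.86 [ 0.562 -0.048  0.066]
side bar_narrow 0.82 [0.554 0.051 0.063]
side board_done 0.59 [ 0.562 -0.005  0.06 ]
side board_new 0.58 [ 0.377 -0.302  0.002]
side fixture 0.76 [0.557 0.002 0.   ]
side pad 0.6 [ 0.609  0.285 -0.003]
side pad 0.18 [ 0.397  0.299 -0.005]
side out_tray 0.75 [ 0.603 -0.298 -0.001]
side out_tray 0.58 [0.553 0.052 0.061]
side screw_dish 0.74 [ 0.4    0.298 -0.001]
{'fov_y': 48.57944452828299, 'cx': 252.88615807953855, 'cy': 197.92665908527766, 'origin': array([ 0.44137969, -0.01955269,  1.21480652]), 'orientation': array([-177.6949392 ,    1.16042951,  -88.72410604])}
top bar_wide 0.69 [ 0.561 -0.041  0.06 ]
top bar_narrow 0.65 [0.554 0.052 0.066]
top board_done 0.8 [0.559 0.    0.058]
top board_new 0.87 [ 0.38  -0.301  0.001]
top board_new 0.18 [0.614 0.284 0.005]
top fixture 0.85 [0.559 0.006 0.002]
top pad 0.73 [0.613 0.281 0.005]
top out_tray 0.9 [ 0.606 -0.3   -0.001]
top screw_dish 0.59 [0.397 0.302 0.002]
```

View pics/top0.png

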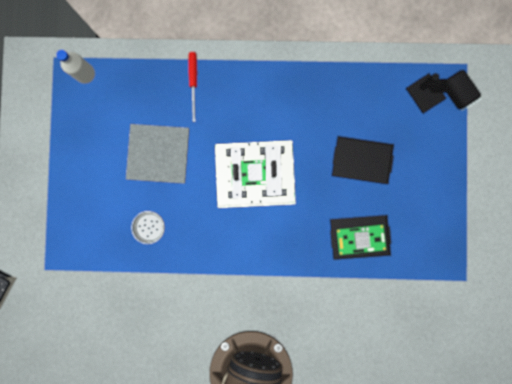

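View pics/side0.png

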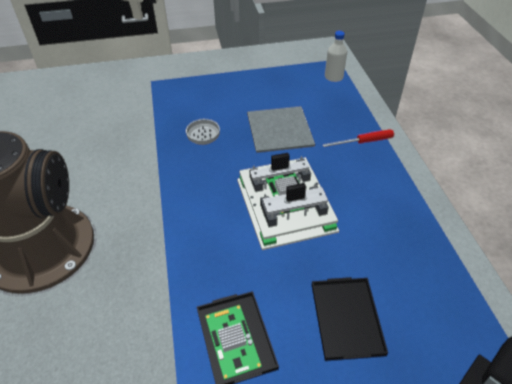

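```bash
cat >> h.py <<'E'
def rect(P,m,lab,z=None):
    q=P[m]
    if len(q)<8: print(lab,"few",len(q)); return
    (cx,cy),(a,b),t=cv2.minAreaRect((q[:,:2]*1000).astype(np.float32))
    if a<b: a,b,t=b,a,t+90
    t=(t+90)%180-90
    print(lab,"n",len(q),"c",round(cx,1),round(cy,1),"LxW",round(a,1),round(b,1),"long-axis yaw",round(t,1),"med",np.round(np.median(q,0)*1000,1))
E
python3 - <<'E'
from h import *
for c in("top","side"):
    d=np.load(f"{c}0.npy"); im=cv2.imread(f"pics/{c}0.png").astype(int); P=cloud(c,d); hsv=cv2.cvtColor(im.astype(np.uint8),cv2.COLOR_BGR2HSV).astype(int)
    H,S,V=hsv[...,0],hsv[...,1],hsv[...,2]; x,y,z=P[...,0],P[...,1],P[...,2]; ok=d>0
    def box(x0,x1,y0,y1,z0,z1): return ok&(x>x0)&(x<x1)&(y>y0)&(y<y1)&(z>z0)&(z<z1)
    print(c,"table z",np.median(z[box(.3,.7,-.2,-.15,-.05,.05)]))
    rect(P,box(.4,.72,-.16,.16,.03,.055)&(S<40)&(V>150),"fixture")
    rect(P,box(.45,.68,-.1,-.0,.11,.14),"blk wide"); rect(P,box(.45,.68,.0,.1,.11,.14),"blk narrow")
    rect(P,box(.45,.68,-.1,-.02,.07,.09),"bar wide"); rect(P,box(.45,.68,.02,.1,.07,.09),"bar narrow")
    rect(P,box(.5,.75,.17,.4,-.01,.03)&(S<60)&(V>80),"pad")
    rect(P,box(.3,.48,-.42,-.2,-.01,.04)&((H<100)|(S<100)),"intray"); 
    rect(P,box(.3,.48,-.42,-.2,.0,.02)&(H>40)&(H<85)&(S>120),"boardnew")
    rect(P,box(.3,.48,-.35,-.25,.018,.035)&(S<80),"heatsink new")
    rect(P,box(.49,.72,-.42,-.18,-.01,.04)&(V<80),"outtray")
    rect(P,box(.5,.62,-.03,.03,.075,.09)&(S<80),"heatsink done")
E
```

```text
top table z -0.00011612787581105621
fixture n 2341 c 558.9 3.7 LxW 210.0 169.2 long-axis yaw -86.1 med [550.2  11.1  45.7]
blk wide n 87 c 564.5 -47.8 LxW 39.5 13.1 long-axis yaw 1.5 med [562.7 -46.6 123.2]
blk narrow n 88 c 553.8 52.5 LxW 40.9 13.5 long-axis yaw 1.3 med [555.9  51.4 122.7]
bar wide n 771 c 564.3 -51.9 LxW 137.0 61.9 long-axis yaw 1.1 med [559.1 -48.1  81.5]
bar narrow n 495 c 555.4 49.9 LxW 135.4 58.2 long-axis yaw 3.9 med [552.5  50.4  80.9]
pad n 3201 c 643.2 273.4 LxW 220.7 183.4 long-axis yaw -3.0 med [612.  281.6   9.9]
intray n 2212 c 386.4 -297.5 LxW 162.4 109.1 long-axis yaw -84.6 med [ 386.8 -297.5    5.1]
boardnew n 684 c 379.4 -301.5 LxW 136.1 75.3 long-axis yaw -83.3 med [ 380.3 -279.1    5.6]
heatsink new n 153 c 369.3 -304.3 LxW 81.3 42.7 long-axis yaw 18.4 med [ 381.  -300.7   23.4]
outtray n 2224 c 604.2 -301.8 LxW 163.3 113.2 long-axis yaw 82.3 med [ 605.2 -304.7    2.9]
heatsink done n 162 c 558.7 -4.9 LxW 117.6 48.3 long-axis yaw 1.2 med [561.3  -7.7  82. ]
side table z -0.0001576772286329131
fixture n 1930 c 557.5 0.8 LxW 214.2 170.1 long-axis ya
[... 222 characters left out ...]
62.8 -50.2 LxW 139.0 67.3 long-axis yaw 3.5 med [553.9 -58.8  81.1]
bar narrow n 628 c 553.1 47.0 LxW 136.4 56.7 long-axis yaw 4.7 med [550.6  42.   80.4]
pad n 2275 c 642.6 274.2 LxW 221.8 188.3 long-axis yaw -2.6 med [610.8 272.1   8.9]
intray n 5016 c 387.0 -299.2 LxW 167.7 113.3 long-axis yaw -84.0 med [ 386.9 -306.7    5.7]
boardnew n 1196 c 380.0 -301.3 LxW 134.6 71.0 long-axis yaw -82.6 med [ 378.5 -328.2    5.9]
heatsink new n 456 c 386.6 -297.4 LxW 117.1 74.4 long-axis yaw 0.0 med [ 379.4 -304.2   23.3]
outtray n 4772 c 604.2 -302.7 LxW 170.0 115.2 long-axis yaw 82.7 med [ 606.2 -307.1    3.3]
heatsink done n 230 c 560.2 -0.4 LxW 119.8 57.5 long-axis yaw -0.6 med [552.4   1.3  80.2]
```

```bash
cat >> h.py <<'E'
def plan(x,y,z,yaw):
    s=r.get_state(); p=np.array(s["tcp_pos"]); e=R.from_euler('xyz',s["eef_rot"],degrees=True)
    spin=-((yaw-s["eef_rot"][2]+180)%360-180)
    M=R.from_euler('xyz',[180,0,yaw],degrees=True).as_matrix()
    print("t",round(s["time_s"],2),"pos",np.round(p,4),"rot",np.round(s["eef_rot"],2),"F",np.round(s["contact_force"],1),"w",round(s["gripper_width"],4),"spin",round(spin,2),"travel after spin",np.round(M.T@(np.array([x,y,z])-p),4))
E
```

>>> send_rows([
  {"travel": [0,0,0],"spin": -6.15},
  {"travel": [0,0,0],"spin": -6.15},
  {"travel": [0,0,0],"spin": -6.15},
  {"travel": [0,0,0],"spin": -6.15},
  {"travel": [0,0,0],"spin": -6.15},
], gripper=0.0, squeeze=30)

```text
time_s: 1.52
tcp_pos: [0.2977, 0.6057, 0.2266]
eef_rot: [180.0, 0.0, 5.7]
contact_force: [0.4, -0.3, -0.2]
gripper_width: 0.0596
```

>>> send_rows([
  {"travel": [0.012,0.037,0],"spin": 0},
  {"travel": [0.012,0.037,0],"spin": 0},
  {"travel": [0.012,0.037,0],"spin": 0},
  {"travel": [0.012,0.037,0],"spin": 0},
  {"travel": [0.012,0.037,0],"spin": 0},
])

```text
time_s: 1.93
tcp_pos: [0.3764, 0.4283, 0.2238]
eef_rot: [179.9, 0.0, 6.7]
contact_force: [0.5, -0.4, -0.1]
gripper_width: 0.0438
```

```bash
python3 -c "
from h import *
plan(.5635,-.049,.16,4.5)"
```

```text
t 1.93 pos [0.3764 0.4283 0.2238] rot [179.93   0.     6.65] F [ 0.5 -0.4 -0.1] w 0.0438 spin 2.15 travel after spin [0.1491 0.4905 0.0638]
```

>>> send_rows([
  {"travel": [0.012,0.037,0],"spin": 0.7},
  {"travel": [0.012,0.037,0],"spin": 0.7},
  {"travel": [0.012,0.037,0],"spin": 0.7},
  {"travel": [0.012,0.037,0],"spin": 0},
  {"travel": [0.012,0.037,0],"spin": 0},
])

```text
time_s: 2.35
tcp_pos: [0.4555, 0.241, 0.2254]
eef_rot: [-179.9, -0.1, 4.6]
contact_force: [-0.3, -0.6, -0.7]
gripper_width: 0.044
```

>>> send_rows([
  {"travel": [0.012,0.037,0],"spin": 0},
  {"travel": [0.012,0.037,0],"spin": 0},
  {"travel": [0.012,0.037,0],"spin": 0},
  {"travel": [0.012,0.037,0],"spin": 0},
  {"travel": [0.012,0.037,0],"spin": 0},
])

```text
time_s: 2.77
tcp_pos: [0.5321, 0.0521, 0.2278]
eef_rot: [-179.8, -0.4, 4.7]
contact_force: [0.6, 0.3, -0.2]
gripper_width: 0.0438
```

```bash
python3 -c "
from h import *
plan(.5635,-.049,.16,4.5)"
```

```text
t 2.77 pos [0.5321 0.0521 0.2278] rot [-179.81   -0.4     4.7 ] F [ 0.6  0.3 -0.2] w 0.0438 spin 0.2 travel after spin [0.0234 0.1032 0.0678]
```

>>> send_rows([
  {"travel": [0.008,0.034,0.0],"spin": 0},
  {"travel": [0.008,0.034,0.01],"spin": 0},
  {"travel": [0.007,0.034,0.02],"spin": 0},
  {"travel": [0,0,0.03],"spin": 0},
  {"travel": [0,0,0.0],"spin": 0},
])

```text
time_s: 3.18
tcp_pos: [0.5681, -0.06, 0.1684]
eef_rot: [-179.8, -0.8, 4.3]
contact_force: [-1.7, 0.1, -1.7]
gripper_width: 0.0438
```

```bash
python3 - <<'E'
from h import *
plan(.5635,-.049,.090,4.5)
im,d=r.capture("side"); cv2.imwrite("pics/s1.png",cv2.resize(im[100:300,180:420],None,fx=3,fy=3))
E
```

```text
t 3.18 pos [ 0.5681 -0.06    0.1684] rot [-179.82   -0.79    4.3 ] F [-1.7  0.1 -1.7] w 0.0438 spin -0.2 travel after spin [-0.0037 -0.0113  0.0784]
```

View pics/s1.png

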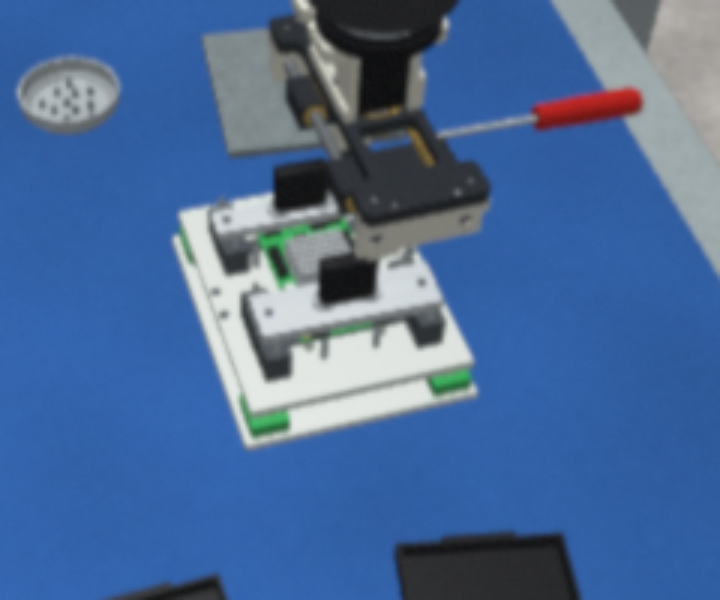

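```bash
python3 - <<'E'
from h import *
f,cx,cy,o,M=cal("side")
for p in([.568,-.06,.168],[.568,-.06,.234],[.568,.037,.234],[.568,-.156,.234]):
    q=M.T@(np.array(p)-o); print(p,((f*q[0]/q[2]+cx-180)*3,(f*q[1]/q[2]+cy-100)*3))
st()
im,d=r.capture("side"); P=cloud("side",d)
v,u=100+230//3,180+430//3; print(P[v,u]); v,u=100+180//3,180+420//3; print(P[v,u]); st()
cv2.imwrite("pics/s2.png",cv2.resize(im[60:260,180:420],None,fx=3,fy=3))
E
```

```text
[0.568, -0.06, 0.168] (np.float64(361.97733531008146), np.float64(221.5748318775073))
[0.568, -0.06, 0.234] (np.float64(368.6997229578752), np.float64(148.35616329884473))
[0.568, 0.037, 0.234] (np.float64(330.84410427362036), np.float64(55.37954890788856))
[0.568, -0.156, 0.234] (np.float64(412.01561099997554), np.float64(254.7436629480653))
{'time_s': 3.233, 'joints': [13.6, 12.863, -17.723, 0.055, -58.441, 80.767], 'tcp_pos': [0.57, -0.06, 0.172], 'eef_rot': [-179.891, -0.967, 4.394], 'contact_force': [0.783, 0.3, 0.763], 'gripper_width': 0.044}
[ 0.57984856 -0.14760208  0.24575792]
[ 0.57302556 -0.14074212  0.27964767]
{'time_s': 3.283, 'joints': [13.705, 12.75, -17.598, 0.096, -58.503, 80.737], 'tcp_pos': [0.571, -0.059, 0.174], 'eef_rot': [-179.897, -1.148, 4.49], 'contact_force': [0.262, -0.033, 0.439], 'gripper_width': 0.044}
```

View pics/s2.png

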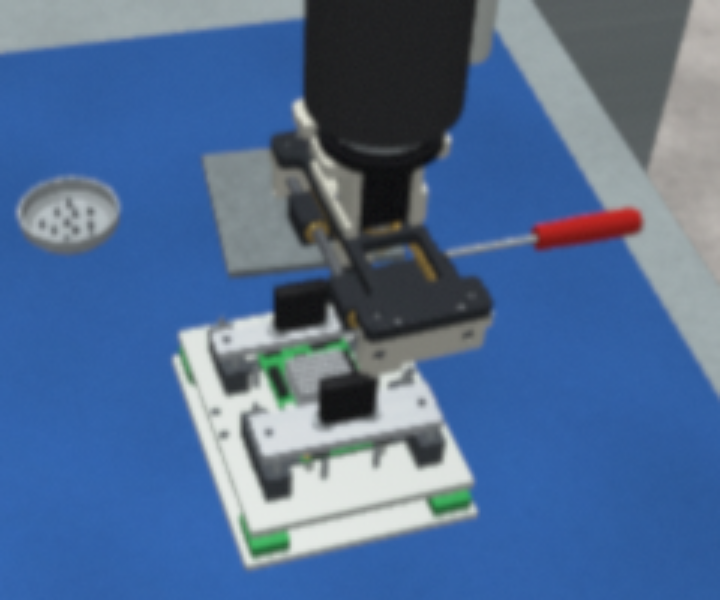

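>>> send_rows([
  {"travel": [-0.006,-0.01,0.02],"spin": 0},
  {"travel": [0,0,0],"spin": 0},
  {"travel": [0,0,0],"spin": 0},
])

```text
time_s: 3.53
tcp_pos: [0.5675, -0.0466, 0.1594]
eef_rot: [-179.9, -1.6, 4.7]
contact_force: [1.2, -0.7, 1.8]
gripper_width: 0.0439
```

```bash
python3 - <<'E'
from h import *
plan(.5635,-.049,.090,4.5)
E
```

```text
t 3.53 pos [ 0.5675 -0.0466  0.1594] rot [-179.93   -1.59    4.73] F [ 1.2 -0.7  1.8] w 0.0439 spin 0.23 travel after spin [-0.0042  0.0021  0.0694]
```

>>> send_rows([
  {"travel": [-0.004,0.002,0.02],"spin": 0},
  {"travel": [0,0,0],"spin": 0},
  {"travel": [0,0,0],"spin": 0},
])

```text
time_s: 3.78
tcp_pos: [0.568, -0.046, 0.146]
eef_rot: [-179.9, -2.1, 5.1]
contact_force: [0.4, -0.3, 1.5]
gripper_width: 0.0438
```

>>> send_rows([
  {"travel": [0,0,0.0],"spin": 0},
  {"travel": [0,0,0],"spin": 0},
  {"travel": [0,0,0],"spin": 0},
])

```text
time_s: 4.03
tcp_pos: [0.5703, -0.0448, 0.1506]
eef_rot: [-179.9, -2.4, 5.2]
contact_force: [0.1, 0.5, 0.6]
gripper_width: 0.0438
```

```bash
python3 - <<'E'
from h import *
plan(.5635,-.049,.090,4.5)
st()
E
```

```text
t 4.03 pos [ 0.5703 -0.0448  0.1506] rot [-179.94   -2.41    5.21] F [0.1 0.5 0.6] w 0.0438 spin 0.71 travel after spin [-0.0071  0.0037  0.0606]
{'time_s': 4.033, 'joints': [15.359, 13.084, -20.698, 0.456, -53.836, 79.594], 'tcp_pos': [0.57, -0.045, 0.151], 'eef_rot': [-179.943, -2.41, 5.214], 'contact_force': [0.106, 0.479, 0.567], 'gripper_width': 0.044}
```

>>> send_rows([
  {"travel": [0,0,0.0],"spin": 0},
  {"travel": [0,0,0],"spin": 0},
  {"travel": [0,0,0],"spin": 0},
  {"travel": [0,0,0],"spin": 0},
  {"travel": [0,0,0],"spin": 0},
])

```text
time_s: 4.45
tcp_pos: [0.5713, -0.0448, 0.1525]
eef_rot: [-179.9, -2.5, 5.2]
contact_force: [-0.8, -0.4, -0.7]
gripper_width: 0.0436
```

```bash
python3 - <<'E'
from h import *
st(); s=r.get_state(); print(np.round(s["qd"],2),np.round(s["joint_torque"],2))
for i in range(3): r.capture("top"); st()
s=r.get_state(); print(np.round(s["qd"],2),np.round(s["joint_torque"],2))
E
```

```text
{'time_s': 4.45, 'joints': [15.345, 12.991, -20.558, 0.483, -53.932, 79.594], 'tcp_pos': [0.571, -0.045, 0.152], 'eef_rot': [-179.941, -2.55, 5.213], 'contact_force': [-0.802, -0.431, -0.707], 'gripper_width': 0.044}
[-0.02 -0.02  0.09  0.03 -0.04 -0.  ] [ 2.000e-02 -4.485e+01  2.629e+01  6.140e+00  2.300e-01 -0.000e+00]
{'time_s': 4.5, 'joints': [15.344, 12.991, -20.561, 0.484, -53.931, 79.594], 'tcp_pos': [0.571, -0.045, 0.152], 'eef_rot': [-179.943, -2.548, 5.214], 'contact_force': [-0.599, 0.444, -0.182], 'gripper_width': 0.044}
{'time_s': 4.55, 'joints': [15.346, 12.995, -20.563, 0.481, -53.926, 79.591], 'tcp_pos': [0.571, -0.045, 0.152], 'eef_rot': [-179.94, -2.546, 5.21], 'contact_force': [-0.807, -0.356, -0.476], 'gripper_width': 0.044}
{'time_s': 4.6, 'joints': [15.348, 12.996, -20.564, 0.478, -53.925, 79.592], 'tcp_pos': [0.571, -0.045, 0.152], 'eef_rot': [-179.938, -2.544, 5.211], 'contact_force': [-0.934, -0.378, -0.181], 'gripper_width': 0.044}
[-0.11  0.1  -0.13 -0.05  0.09 -0.01] [ -0.   -44.83  26.27   6.14   0.23  -0.  ]
```

>>> send_rows([
  {"travel": [-0.002,0.001,0.004],"spin": 0.2},
  {"travel": [-0.002,0.001,0.008],"spin": 0.2},
  {"travel": [-0.002,0.001,0.008],"spin": 0.2},
  {"travel": [-0.002,0.001,0.008],"spin": 0},
  {"travel": [-0.001,0,0.004],"spin": 0},
])

```text
time_s: 5.02
tcp_pos: [0.5634, -0.0498, 0.1171]
eef_rot: [-179.9, -2.6, 4.5]
contact_force: [-0.0, 0.4, -0.2]
gripper_width: 0.044
```

```bash
python3 - <<'E'
from h import *
plan(.5635,-.049,.090,4.5)
E
```

```text
t 5.02 pos [ 0.5634 -0.0498  0.1171] rot [-179.9    -2.57    4.53] F [-0.   0.4 -0.2] w 0.044 spin 0.03 travel after spin [ 0.0002 -0.0008  0.0271]
```

>>> send_rows([
  {"travel": [0,0,0.004],"spin": 0},
  {"travel": [0,-0.0005,0.007],"spin": 0},
  {"travel": [0,0,0.007],"spin": 0},
  {"travel": [0,0,0.006],"spin": 0},
  {"travel": [0,0,0.003],"spin": 0},
])

```text
time_s: 5.43
tcp_pos: [0.5636, -0.0495, 0.0858]
eef_rot: [-179.9, -2.4, 4.5]
contact_force: [-0.0, -0.2, -0.1]
gripper_width: 0.0439
```

>>> send_rows([
  {"travel": [0,0,0],"spin": 0},
  {"travel": [0,0,0],"spin": 0},
  {"travel": [0,0,0],"spin": 0},
  {"travel": [0,0,0],"spin": 0},
  {"travel": [0,0,0],"spin": 0},
], gripper=-1, squeeze=40)

```text
time_s: 5.85
tcp_pos: [0.5638, -0.0493, 0.0851]
eef_rot: [-179.9, -2.4, 4.5]
contact_force: [0.6, -0.2, -0.3]
gripper_width: 0.0162
```

```bash
python3 - <<'E'
from h import *
plan(.5635,-.049,.24,4.5)
E
```

```text
t 5.85 pos [ 0.5638 -0.0493  0.0851] rot [-179.93   -2.39    4.54] F [ 0.6 -0.2 -0.3] w 0.0162 spin 0.04 travel after spin [-0.0003 -0.0004 -0.1549]
```

>>> send_rows([
  {"travel": [0,0,0],"spin": 0},
  {"travel": [0,0,0],"spin": 0},
  {"travel": [0,0,-0.004],"spin": 0},
  {"travel": [0,0,-0.01],"spin": 0},
  {"travel": [0,0,-0.014],"spin": 0},
])

```text
time_s: 6.27
tcp_pos: [0.5594, -0.0498, 0.1112]
eef_rot: [-179.9, -2.0, 4.5]
contact_force: [-1.2, -0.1, -3.7]
gripper_width: 0.0137
```

>>> send_rows([
  {"travel": [0,0,-0.02],"spin": 0},
  {"travel": [0,0,-0.025],"spin": 0},
  {"travel": [0,0,-0.025],"spin": 0},
  {"travel": [0,0,-0.016],"spin": 0},
  {"travel": [0,0,-0.008],"spin": 0},
])

```text
time_s: 6.68
tcp_pos: [0.554, -0.0507, 0.2124]
eef_rot: [-179.9, -1.8, 4.4]
contact_force: [-0.2, -0.1, -3.3]
gripper_width: 0.0137
```

```bash
python3 - <<'E'
from h import *
plan(.612,.242,.20,-2)
E
```

```text
t 6.68 pos [ 0.554  -0.0507  0.2124] rot [-179.94   -1.83    4.45] F [-0.2 -0.1 -3.3] w 0.0137 spin 6.45 travel after spin [ 0.0478 -0.2946  0.0124]
```

>>> send_rows([
  {"travel": [0.002,-0.012,0],"spin": 1.5},
  {"travel": [0.004,-0.025,0],"spin": 2},
  {"travel": [0.006,-0.036,0],"spin": 2},
  {"travel": [0.006,-0.038,0],"spin": 1},
  {"travel": [0.006,-0.038,0],"spin": 0},
])

```text
time_s: 7.1
tcp_pos: [0.5765, 0.0965, 0.2196]
eef_rot: [-179.6, -2.1, -2.9]
contact_force: [0.9, -0.2, -2.6]
gripper_width: 0.0141
```

>>> send_rows([
  {"travel": [0.006,-0.038,0],"spin": 0},
  {"travel": [0.006,-0.038,0],"spin": 0},
  {"travel": [0.006,-0.038,0],"spin": 0},
  {"travel": [0.004,-0.03,0],"spin": 0},
  {"travel": [0.002,-0.02,0],"spin": 0},
])

```text
time_s: 7.52
tcp_pos: [0.6076, 0.2693, 0.2212]
eef_rot: [-179.6, -2.0, -2.9]
contact_force: [-0.6, -0.3, -2.3]
gripper_width: 0.0138
```

```bash
python3 - <<'E'
from h import *
im,d=r.capture("top"); cv2.imwrite("pics/t1.png",im); P=cloud("top",d)
im0=cv2.imread("pics/top0.png"); P0=cloud("top",np.load("top0.npy")); hsv=cv2.cvtColor(im0,cv2.COLOR_BGR2HSV).astype(int)
m=(P0[...,0]>.5)&(P0[...,0]<.72)&(P0[...,1]>.17)&(P0[...,1]<.4)&(hsv[...,1]<60)&(P0[...,2]>.006)&(P0[...,2]<.02)
n,l,s,_=cv2.connectedComponentsWithStats(m.astype(np.uint8)); rect(P0,l==1+np.argmax(s[1:,4]),"pad")
plan(.612,.322,.05,-2)
E
```

```text
pad n 2995 c 611.9 282.7 LxW 167.2 158.0 long-axis yaw 87.5 med [611.3 282.8  10. ]
t 7.57 pos [0.6081 0.2721 0.2207] rot [-179.58   -1.98   -2.84] F [ 4.   2.8 -1.7] w 0.0138 spin -0.84 travel after spin [ 0.0022 -0.05    0.1707]
```

>>> send_rows([
  {"travel": [0.0,-0.006,0.01],"spin": 0},
  {"travel": [0.0,-0.012,0.02],"spin": 0},
  {"travel": [0.0,-0.015,0.03],"spin": 0},
  {"travel": [0.0,-0.012,0.035],"spin": 0},
  {"travel": [0,-0.005,0.03],"spin": 0},
])

```text
time_s: 7.98
tcp_pos: [0.6176, 0.3283, 0.0978]
eef_rot: [-179.1, -2.5, -2.8]
contact_force: [-1.1, -0.2, -4.4]
gripper_width: 0.0137
```

>>> send_rows([
  {"travel": [0,0,0.015],"spin": 0},
  {"travel": [0,0,0.007],"spin": 0},
  {"travel": [0,0,0.0],"spin": 0},
])

```text
time_s: 8.23
tcp_pos: [0.6133, 0.3252, 0.0635]
eef_rot: [-179.7, -1.8, -2.8]
contact_force: [-0.3, -0.4, -2.9]
gripper_width: 0.0137
```

```bash
python3 - <<'E'
from h import *
plan(.6137,.3227,.033,-2.5)
E
```

```text
t 8.23 pos [0.6133 0.3252 0.0635] rot [-179.69   -1.79   -2.85] F [-0.3 -0.4 -2.9] w 0.0137 spin -0.35 travel after spin [0.0005 0.0025 0.0305]
```

>>> send_rows([
  {"travel": [0,0.001,0.004],"spin": 0},
  {"travel": [0,0.001,0.006],"spin": 0},
  {"travel": [0,0,0.006],"spin": 0},
  {"travel": [0,0,0.005],"spin": 0},
  {"travel": [0,0,0.003],"spin": 0},
])

```text
time_s: 8.65
tcp_pos: [0.6161, 0.3229, 0.042]
eef_rot: [-179.5, -2.0, -2.9]
contact_force: [0.2, 0.3, -4.2]
gripper_width: 0.0136
```

>>> send_rows([
  {"travel": [0,0,0.002],"spin": 0},
  {"travel": [0,0,0.002],"spin": 0},
  {"travel": [0,0,0.001],"spin": 0},
])

```text
time_s: 8.9
tcp_pos: [0.6169, 0.3231, 0.0375]
eef_rot: [-179.4, -2.1, -3.0]
contact_force: [-1.3, 0.4, -3.7]
gripper_width: 0.0135
```

>>> send_rows([
  {"travel": [0,0,0.002],"spin": 0},
  {"travel": [0,0,0.002],"spin": 0},
  {"travel": [0,0,0.001],"spin": 0},
  {"travel": [0,0,0],"spin": 0},
])

```text
time_s: 9.23
tcp_pos: [0.6175, 0.3235, 0.0325]
eef_rot: [-179.4, -2.2, -2.9]
contact_force: [0.4, -0.8, -4.4]
gripper_width: 0.014
```

>>> send_rows([
  {"travel": [0,0,0.001],"spin": 0},
  {"travel": [0,0,0.001],"spin": 0},
  {"travel": [0,0,0],"spin": 0},
])

```text
time_s: 9.48
tcp_pos: [0.6177, 0.3238, 0.0316]
eef_rot: [-179.4, -2.2, -2.9]
contact_force: [-0.4, -0.3, -3.6]
gripper_width: 0.0137
```

>>> send_rows([
  {"travel": [0,0,0.001],"spin": 0},
  {"travel": [0,0,0.001],"spin": 0},
  {"travel": [0,0,0.001],"spin": 0},
  {"travel": [0,0,0],"spin": 0},
])

```text
time_s: 9.82
tcp_pos: [0.6178, 0.324, 0.0316]
eef_rot: [-179.3, -2.3, -2.9]
contact_force: [-0.8, 0.8, -3.2]
gripper_width: 0.0138
```

>>> send_rows([
  {"travel": [0,0,0.002],"spin": 0},
  {"travel": [0,0,0.002],"spin": 0},
  {"travel": [0,0,0.002],"spin": 0},
])

```text
time_s: 10.07
tcp_pos: [0.6181, 0.3243, 0.0312]
eef_rot: [-179.3, -2.4, -2.7]
contact_force: [-8.1, -2.6, 15.2]
gripper_width: 0.014
```

```bash
python3 - <<'E'
from h import *
plan(.6137,.3227,.033,-2.5)
im,d=r.capture("side"); cv2.imwrite("pics/s3.png",cv2.resize(im[60:260,180:420],None,fx=3,fy=3)); st()
E
```

```text
t 10.07 pos [0.6181 0.3243 0.0312] rot [-179.34   -2.4    -2.75] F [-8.1 -2.6 15.2] w 0.014 spin -0.25 travel after spin [-0.0044  0.0017 -0.0018]
{'time_s': 10.117, 'joints': [44.361, 30.717, -11.518, 1.827, -45.655, 41.653], 'tcp_pos': [0.618, 0.324, 0.031], 'eef_rot': [-179.333, -2.403, -2.748], 'contact_force': [-7.405, -1.894, 14.803], 'gripper_width': 0.014}
```

View pics/s3.png

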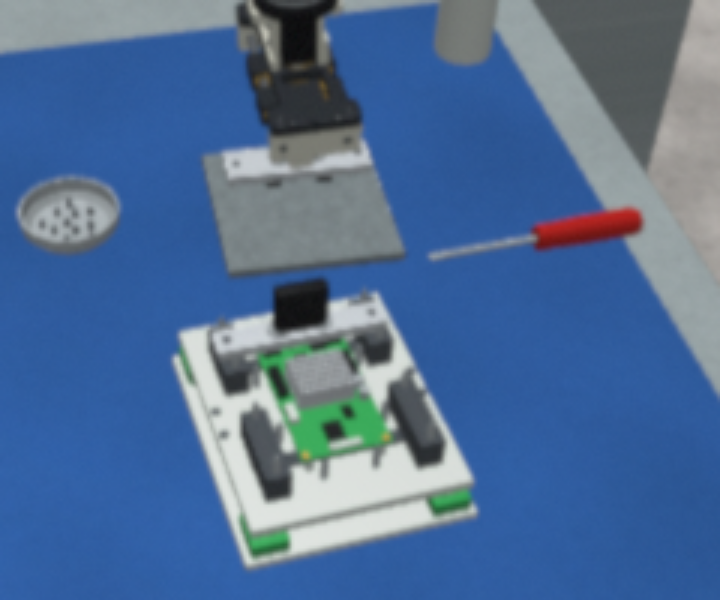

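>>> send_rows([
  {"travel": [0,0,-0.001],"spin": 0},
  {"travel": [0,0,0],"spin": 0},
  {"travel": [0,0,0],"spin": 0},
  {"travel": [0,0,0],"spin": 0},
  {"travel": [0,0,0],"spin": 0},
], gripper=-0.15)

```text
time_s: 10.53
tcp_pos: [0.62, 0.3257, 0.034]
eef_rot: [-179.1, -2.6, -2.7]
contact_force: [0.0, -0.2, -0.2]
gripper_width: 0.0362
```

>>> send_rows([
  {"travel": [0,0,-0.005],"spin": 0},
  {"travel": [0,0,-0.012],"spin": 0},
  {"travel": [0,0,-0.02],"spin": 0},
  {"travel": [0,0,-0.025],"spin": 0},
  {"travel": [0,0,-0.025],"spin": 0},
])

```text
time_s: 10.95
tcp_pos: [0.6131, 0.3219, 0.1183]
eef_rot: [-179.6, -2.1, -2.8]
contact_force: [0.2, 0.6, 0.1]
gripper_width: 0.0373
```

>>> send_rows([
  {"travel": [0,0,-0.02],"spin": 0},
  {"travel": [0,0.006,-0.01],"spin": -1},
  {"travel": [-0.002,0.012,0],"spin": -2},
  {"travel": [-0.004,0.022,0],"spin": -2},
  {"travel": [-0.006,0.032,0],"spin": -1},
])

```text
time_s: 11.37
tcp_pos: [0.6043, 0.2537, 0.1597]
eef_rot: [-179.4, -2.9, 4.0]
contact_force: [0.7, 0.6, 0.5]
gripper_width: 0.037
```

```bash
python3 - <<'E'
from h import *
plan(.5535,.0505,.13,4.5)
E
```

```text
t 11.37 pos [0.6043 0.2537 0.1597] rot [-179.43   -2.87    3.98] F [0.7 0.6 0.5] w 0.037 spin -0.52 travel after spin [-0.0666  0.1986  0.0297]
```

>>> send_rows([
  {"travel": [-0.012,0.036,0],"spin": 0},
  {"travel": [-0.012,0.036,0],"spin": 0},
  {"travel": [-0.012,0.036,0],"spin": 0},
  {"travel": [-0.01,0.03,0],"spin": 0},
  {"travel": [-0.008,0.022,0],"spin": 0},
])

```text
time_s: 11.78
tcp_pos: [0.5584, 0.0814, 0.1565]
eef_rot: [-179.4, -2.9, 4.5]
contact_force: [0.3, -0.4, 0.6]
gripper_width: 0.0372
```

>>> send_rows([
  {"travel": [-0.005,0.014,0],"spin": 0},
  {"travel": [-0.003,0.008,0.0],"spin": 0},
  {"travel": [0,0,0],"spin": 0},
])

```text
time_s: 12.03
tcp_pos: [0.5488, 0.0521, 0.157]
eef_rot: [-179.4, -2.9, 4.3]
contact_force: [-0.1, 1.0, 0.6]
gripper_width: 0.0374
```

```bash
python3 - <<'E'
from h import *
plan(.5535,.0505,.087,4.5)
E
```

```text
t 12.03 pos [0.5488 0.0521 0.157 ] rot [-179.39   -2.93    4.31] F [-0.1  1.   0.6] w 0.0374 spin -0.19 travel after spin [0.0046 0.0019 0.07  ]
```

>>> send_rows([
  {"travel": [0.001,0.001,0.005],"spin": -0.2},
  {"travel": [0,0.001,0.011],"spin": 0},
  {"travel": [0,0,0.013],"spin": 0},
  {"travel": [0,0,0.013],"spin": 0},
  {"travel": [0,0,0.01],"spin": 0},
])

```text
time_s: 12.45
tcp_pos: [0.5565, 0.0538, 0.1059]
eef_rot: [-179.3, -3.4, 4.8]
contact_force: [0.8, 0.5, -0.3]
gripper_width: 0.0372
```

```bash
python3 - <<'E'
from h import *
plan(.5535,.0505,.087,4.5)
E
```

```text
t 12.45 pos [0.5565 0.0538 0.1059] rot [-179.27   -3.39    4.75] F [ 0.8  0.5 -0.3] w 0.0372 spin 0.25 travel after spin [-0.0033  0.0031  0.0189]
```

>>> send_rows([
  {"travel": [-0.002,0.002,0.006],"spin": 0.2},
  {"travel": [-0.001,0.001,0.005],"spin": 0},
  {"travel": [0,0,0.003],"spin": 0},
  {"travel": [0,0,0.002],"spin": 0},
  {"travel": [0,0,0],"spin": 0},
])

```text
time_s: 12.87
tcp_pos: [0.5541, 0.0522, 0.0852]
eef_rot: [-179.4, -3.1, 4.7]
contact_force: [0.8, 0.7, -0.4]
gripper_width: 0.0371
```

>>> send_rows([
  {"travel": [0,0,0],"spin": 0},
  {"travel": [0,0,0],"spin": 0},
  {"travel": [0,0,0],"spin": 0},
  {"travel": [0,0,0],"spin": 0},
  {"travel": [0,0,0],"spin": 0},
], gripper=-1)

```text
time_s: 13.28
tcp_pos: [0.5552, 0.0525, 0.087]
eef_rot: [-179.3, -3.3, 4.7]
contact_force: [0.2, 0.1, -1.5]
gripper_width: 0.014
```

```bash
python3 - <<'E'
from h import *
plan(.5535,.0505,.087,4.5)
E
```

```text
t 13.28 pos [0.5552 0.0525 0.087 ] rot [-179.32   -3.28    4.74] F [ 0.2  0.1 -1.5] w 0.014 spin 0.24 travel after spin [-0.0018  0.0019 -0.    ]
```

>>> send_rows([
  {"travel": [0,0,-0.005],"spin": 0},
  {"travel": [0,0,-0.012],"spin": 0},
  {"travel": [0,0,-0.02],"spin": 0},
  {"travel": [0,0,-0.025],"spin": 0},
  {"travel": [0,0,-0.025],"spin": 0},
])

```text
time_s: 13.7
tcp_pos: [0.5454, 0.0495, 0.1712]
eef_rot: [-179.5, -2.5, 4.7]
contact_force: [-0.6, 0.0, -1.0]
gripper_width: 0.0136
```

>>> send_rows([
  {"travel": [0,0,-0.018],"spin": 0},
  {"travel": [0.002,-0.006,-0.009],"spin": 1},
  {"travel": [0.005,-0.015,0],"spin": 2},
  {"travel": [0.009,-0.025,0],"spin": 2},
  {"travel": [0.009,-0.03,0],"spin": 1},
])

```text
time_s: 14.12
tcp_pos: [0.5674, 0.1239, 0.2115]
eef_rot: [-178.9, -3.0, -1.9]
contact_force: [0.9, 0.4, -1.4]
gripper_width: 0.0138
```

```bash
python3 - <<'E'
from h import *
plan(.6103,.2427,.036,-2.5)
E
```

```text
t 14.12 pos [0.5674 0.1239 0.2115] rot [-178.94   -2.97   -1.88] F [ 0.9  0.4 -1.4] w 0.0138 spin 0.62 travel after spin [ 0.0376 -0.1206  0.1755]
```

>>> send_rows([
  {"travel": [0.01,-0.03,0.006],"spin": 0.5},
  {"travel": [0.009,-0.03,0.015],"spin": 0},
  {"travel": [0.006,-0.025,0.022],"spin": 0},
  {"travel": [0.002,-0.014,0.028],"spin": 0},
  {"travel": [0,-0.007,0.028],"spin": 0},
])

```text
time_s: 14.53
tcp_pos: [0.6105, 0.2415, 0.1243]
eef_rot: [-178.3, -3.8, -2.4]
contact_force: [-0.2, -0.3, -1.9]
gripper_width: 0.0137
```

>>> send_rows([
  {"travel": [0,0,0.022],"spin": 0},
  {"travel": [0,0,0.014],"spin": 0},
  {"travel": [0,0,0.007],"spin": 0},
  {"travel": [0,0,0.002],"spin": 0},
])

```text
time_s: 14.87
tcp_pos: [0.6101, 0.2439, 0.0707]
eef_rot: [-178.6, -3.3, -2.3]
contact_force: [-0.3, -0.8, -2.1]
gripper_width: 0.0138
```

```bash
python3 - <<'E'
from h import *
plan(.6103,.2427,.036,-2.5)
E
```

```text
t 14.87 pos [0.6101 0.2439 0.0707] rot [-178.62   -3.32   -2.3 ] F [-0.3 -0.8 -2.1] w 0.0138 spin 0.2 travel after spin [0.0002 0.0012 0.0347]
```

>>> send_rows([
  {"travel": [-0.001,0.001,0.005],"spin": 0},
  {"travel": [0,0,0.008],"spin": 0},
  {"travel": [0,0,0.008],"spin": 0},
  {"travel": [0,0,0.006],"spin": 0},
  {"travel": [0,0,0.004],"spin": 0},
])

```text
time_s: 15.28
tcp_pos: [0.6129, 0.244, 0.0414]
eef_rot: [-178.4, -3.6, -2.3]
contact_force: [-0.7, 0.0, -2.4]
gripper_width: 0.0136
```

>>> send_rows([
  {"travel": [0,0,0.003],"spin": 0},
  {"travel": [0,0,0.002],"spin": 0},
  {"travel": [0,0,0.002],"spin": 0},
])

```text
time_s: 15.53
tcp_pos: [0.6137, 0.244, 0.0339]
eef_rot: [-178.4, -3.6, -2.4]
contact_force: [-0.2, 0.2, -2.3]
gripper_width: 0.0138
```

>>> send_rows([
  {"travel": [0,0,0.002],"spin": 0},
  {"travel": [0,0,0.002],"spin": 0},
])

```text
time_s: 15.7
tcp_pos: [0.6141, 0.2441, 0.0328]
eef_rot: [-178.4, -3.7, -2.3]
contact_force: [-14.4, -1.5, 26.8]
gripper_width: 0.0141
```

>>> send_rows([
  {"travel": [0,0,0.002],"spin": 0},
])

```text
time_s: 15.78
tcp_pos: [0.6141, 0.2441, 0.0328]
eef_rot: [-178.4, -3.7, -2.3]
contact_force: [-8.4, -1.4, 14.3]
gripper_width: 0.0137
```

>>> send_rows([
  {"travel": [0,0,-0.001],"spin": 0},
  {"travel": [0,0,0],"spin": 0},
  {"travel": [0,0,0],"spin": 0},
  {"travel": [0,0,0],"spin": 0},
  {"travel": [0,0,0],"spin": 0},
], gripper=-0.15)

```text
time_s: 16.2
tcp_pos: [0.6157, 0.2454, 0.0367]
eef_rot: [-178.3, -3.9, -2.3]
contact_force: [-0.6, 1.0, -0.0]
gripper_width: 0.0363
```

>>> send_rows([
  {"travel": [0,0,-0.005],"spin": 0},
  {"travel": [0,0,-0.015],"spin": 0},
  {"travel": [0,0,-0.03],"spin": 0},
  {"travel": [0,0,-0.03],"spin": 0},
  {"travel": [0,0,0],"spin": 0},
])

```text
time_s: 16.62
tcp_pos: [0.6089, 0.2419, 0.1169]
eef_rot: [-178.6, -3.7, -2.2]
contact_force: [0.3, 0.2, 1.7]
gripper_width: 0.0373
```

>>> send_rows([
  {"travel": [0,0,0],"spin": 0},
  {"travel": [0,0,0],"spin": 0},
  {"travel": [0,0,-0.03],"spin": 0},
  {"travel": [0,0,0],"spin": 0},
  {"travel": [0,0,0],"spin": 0},
])

```text
time_s: 17.03
tcp_pos: [0.6066, 0.2409, 0.1478]
eef_rot: [-178.5, -3.6, -2.3]
contact_force: [-0.8, 0.1, -1.2]
gripper_width: 0.0372
```

>>> send_rows([
  {"travel": [0,0,-0.03],"spin": 0},
  {"travel": [0,0,0],"spin": 0},
  {"travel": [0,0,0],"spin": 0},
])

```text
time_s: 17.28
tcp_pos: [0.6042, 0.2398, 0.1764]
eef_rot: [-178.7, -3.5, -2.3]
contact_force: [-0.6, -0.5, -1.0]
gripper_width: 0.0373
```

```bash
python3 - <<'E'
from h import *
plan(.559,.001,.13,4.5)
im,d=r.capture("top"); cv2.imwrite("pics/t2.png",im); P=cloud("top",d)
x,y,z=P[...,0],P[...,1],P[...,2]
rect(P,(d>0)&(abs(x-.56)<.06)&(abs(y)<.06)&(z>.076)&(z<.09),"hs")
h=cv2.cvtColor(im,cv2.COLOR_BGR2HSV)
rect(P,(d>0)&(abs(x-.56)<.06)&(abs(y)<.09)&(z>.055)&(z<.09)&(h[...,0]>40)&(h[...,0]<85)&(h[...,1]>120),"board")
E
```

```text
t 17.28 pos [0.6042 0.2398 0.1764] rot [-178.66   -3.5    -2.27] F [-0.6 -0.5 -1. ] w 0.0373 spin -6.77 travel after spin [-0.0638  0.2345  0.0464]
hs n 121 c 559.5 2.6 LxW 117.5 113.0 long-axis yaw -1.0 med [559.    3.   81.9]
board n 545 c 557.8 2.2 LxW 120.7 66.3 long-axis yaw -85.4 med [558.4  -5.5  62.9]
```

>>> send_rows([
  {"travel": [-0.003,0.012,0],"spin": -1.5},
  {"travel": [-0.007,0.025,0],"spin": -2},
  {"travel": [-0.01,0.035,0],"spin": -2},
  {"travel": [-0.01,0.036,0],"spin": -1},
  {"travel": [-0.01,0.036,0],"spin": 0},
], gripper=0.4)

```text
time_s: 17.75
tcp_pos: [0.5707, 0.0964, 0.1676]
eef_rot: [-179.2, -3.7, 5.1]
contact_force: [-0.0, -1.2, 1.5]
gripper_width: 0.0601
```

>>> send_rows([
  {"travel": [-0.01,0.034,0],"spin": 0},
  {"travel": [-0.008,0.026,0],"spin": 0},
  {"travel": [-0.005,0.016,0],"spin": 0},
  {"travel": [-0.002,0.007,0],"spin": 0},
  {"travel": [0,0,0],"spin": 0},
])

```text
time_s: 18.17
tcp_pos: [0.5481, 0.0014, 0.1611]
eef_rot: [-179.3, -3.4, 4.8]
contact_force: [1.1, -0.0, 0.4]
gripper_width: 0.0612
```

```bash
python3 - <<'E'
from h import *
plan(.559,.0025,.068,4.5)
E
```

```text
t 18.17 pos [0.5481 0.0014 0.1611] rot [-179.28   -3.36    4.84] F [ 1.1 -0.   0.4] w 0.0612 spin 0.34 travel after spin [ 0.0109 -0.0002  0.0931]
```

>>> send_rows([
  {"travel": [0.002,0,0.006],"spin": 0.3},
  {"travel": [0.002,0,0.013],"spin": 0},
  {"travel": [0.001,0,0.016],"spin": 0},
  {"travel": [0,0,0.014],"spin": 0},
  {"travel": [0,0,0.009],"spin": 0},
])

```text
time_s: 18.58
tcp_pos: [0.5609, 0.007, 0.1018]
eef_rot: [-179.2, -3.7, 4.6]
contact_force: [0.7, 1.0, -0.0]
gripper_width: 0.0614
```

```bash
python3 - <<'E'
from h import *
plan(.559,.0025,.068,4.5)
E
```

```text
t 18.58 pos [0.5609 0.007  0.1018] rot [-179.2    -3.69    4.57] F [ 0.7  1.  -0. ] w 0.0614 spin 0.07 travel after spin [-0.0022  0.0043  0.0338]
```

>>> send_rows([
  {"travel": [-0.002,0.002,0.006],"spin": 0},
  {"travel": [-0.001,0.002,0.008],"spin": 0},
  {"travel": [0,0,0.007],"spin": 0},
  {"travel": [0,0,0.005],"spin": 0},
  {"travel": [0,0,0.002],"spin": 0},
])

```text
time_s: 19.0
tcp_pos: [0.56, 0.0055, 0.0685]
eef_rot: [-179.3, -3.5, 4.7]
contact_force: [0.1, 0.7, 0.2]
gripper_width: 0.0613
```

>>> send_rows([
  {"travel": [0,0,0],"spin": 0},
  {"travel": [0,0,0],"spin": 0},
])

```text
time_s: 19.17
tcp_pos: [0.5601, 0.0055, 0.0681]
eef_rot: [-179.3, -3.5, 4.7]
contact_force: [-0.2, -0.3, -0.2]
gripper_width: 0.0617
```

```bash
python3 - <<'E'
from h import *
plan(.559,.0025,.068,4.5)
E
```

```text
t 19.17 pos [0.5601 0.0055 0.0681] rot [-179.27   -3.48    4.75] F [-0.2 -0.3 -0.2] w 0.0617 spin 0.25 travel after spin [-0.0013  0.0029  0.0001]
```

>>> send_rows([
  {"travel": [0,0.003,0],"spin": 0},
  {"travel": [0,0,0],"spin": 0},
  {"travel": [0,0,0],"spin": 0},
  {"travel": [0,0,0],"spin": 0},
  {"travel": [0,0,0],"spin": 0},
], gripper=-1, squeeze=25)

```text
time_s: 19.58
tcp_pos: [0.5614, 0.0022, 0.07]
eef_rot: [-179.2, -3.7, 4.7]
contact_force: [0.6, 0.1, -1.5]
gripper_width: 0.0359
```

>>> send_rows([
  {"travel": [0,0,0],"spin": 0},
  {"travel": [0,0,0],"spin": 0},
  {"travel": [0,0,-0.003],"spin": 0},
  {"travel": [0,0,-0.006],"spin": 0},
  {"travel": [0,0,-0.01],"spin": 0},
])

```text
time_s: 20.0
tcp_pos: [0.5581, 0.0013, 0.0878]
eef_rot: [-179.3, -3.4, 4.7]
contact_force: [-0.0, 1.0, -1.2]
gripper_width: 0.0357
```

```bash
python3 - <<'E'
from h import *
plan(.604,-.302,.20,-7.5)
E
```

```text
t 20.0 pos [0.5581 0.0013 0.0878] rot [-179.26   -3.38    4.68] F [-0.   1.  -1.2] w 0.0357 spin 12.18 travel after spin [ 0.0851  0.2948 -0.1122]
```

>>> send_rows([
  {"travel": [0,0,-0.012],"spin": 0},
  {"travel": [0,0,-0.02],"spin": 0},
  {"travel": [0,0,-0.022],"spin": 0},
  {"travel": [0.001,0.006,-0.016],"spin": 1},
  {"travel": [0.004,0.014,-0.008],"spin": 2},
])

```text
time_s: 20.42
tcp_pos: [0.5586, -0.019, 0.1729]
eef_rot: [-179.1, -3.3, 1.8]
contact_force: [0.6, -0.4, -2.9]
gripper_width: 0.036
```

>>> send_rows([
  {"travel": [0.008,0.024,0],"spin": 3},
  {"travel": [0.01,0.033,0],"spin": 3},
  {"travel": [0.01,0.035,0],"spin": 2},
  {"travel": [0.01,0.036,0],"spin": 1},
  {"travel": [0.01,0.036,0],"spin": 0},
])

```text
time_s: 20.83
tcp_pos: [0.5994, -0.1865, 0.1838]
eef_rot: [-178.3, -3.9, -7.2]
contact_force: [0.4, -0.0, -2.6]
gripper_width: 0.0357
```

```bash
python3 - <<'E'
from h import *
plan(.604,-.302,.04,-7.5)
E
```

```text
t 20.83 pos [ 0.5994 -0.1865  0.1838] rot [-178.34   -3.91   -7.21] F [ 0.4 -0.  -2.6] w 0.0357 spin 0.29 travel after spin [0.0197 0.114  0.1438]
```

>>> send_rows([
  {"travel": [0.004,0.03,0],"spin": 0.3},
  {"travel": [0.003,0.026,0.006],"spin": 0},
  {"travel": [0.002,0.02,0.012],"spin": 0},
  {"travel": [0.001,0.013,0.018],"spin": 0},
  {"travel": [0,0.006,0.022],"spin": 0},
])

```text
time_s: 21.25
tcp_pos: [0.6048, -0.2936, 0.1334]
eef_rot: [-178.5, -4.7, -7.8]
contact_force: [1.2, 0.6, -2.0]
gripper_width: 0.0355
```

>>> send_rows([
  {"travel": [0,0,0.022],"spin": 0},
  {"travel": [0,0,0.018],"spin": 0},
  {"travel": [0,0,0.013],"spin": 0},
  {"travel": [0,0,0.007],"spin": 0},
  {"travel": [0,0,0.002],"spin": 0},
])

```text
time_s: 21.67
tcp_pos: [0.6077, -0.2958, 0.0689]
eef_rot: [-178.5, -4.5, -8.0]
contact_force: [0.1, -0.3, -1.1]
gripper_width: 0.0357
```

```bash
python3 - <<'E'
from h import *
plan(.604,-.302,.014,-7.5)
E
```

```text
t 21.67 pos [ 0.6077 -0.2958  0.0689] rot [-178.46   -4.5    -8.03] F [ 0.1 -0.3 -1.1] w 0.0357 spin -0.53 travel after spin [-0.0028  0.0067  0.0549]
```

>>> send_rows([
  {"travel": [-0.002,0.002,0.005],"spin": -0.3},
  {"travel": [-0.002,0.002,0.01],"spin": -0.2},
  {"travel": [-0.002,0.002,0.012],"spin": 0},
  {"travel": [0,0,0.009],"spin": 0},
  {"travel": [0,0,0.005],"spin": 0},
])

```text
time_s: 22.08
tcp_pos: [0.6064, -0.301, 0.0288]
eef_rot: [-178.6, -4.9, -7.4]
contact_force: [-0.6, 0.1, -1.5]
gripper_width: 0.0359
```

>>> send_rows([
  {"travel": [0,0,0.002],"spin": 0},
  {"travel": [0,0,0],"spin": 0},
])

```text
time_s: 22.25
tcp_pos: [0.6058, -0.3008, 0.0247]
eef_rot: [-178.5, -4.7, -7.4]
contact_force: [0.5, 0.6, -1.8]
gripper_width: 0.0356
```

```bash
python3 - <<'E'
from h import *
plan(.604,-.302,.013,-7.5)
im,d=r.capture("side"); cv2.imwrite("pics/s4.png",cv2.resize(im[220:384,170:430],None,fx=3,fy=3))
E
```

```text
t 22.25 pos [ 0.6058 -0.3008  0.0247] rot [-178.54   -4.74   -7.4 ] F [ 0.5  0.6 -1.8] w 0.0356 spin 0.1 travel after spin [-0.0016  0.0014  0.0117]
```

View pics/s4.png

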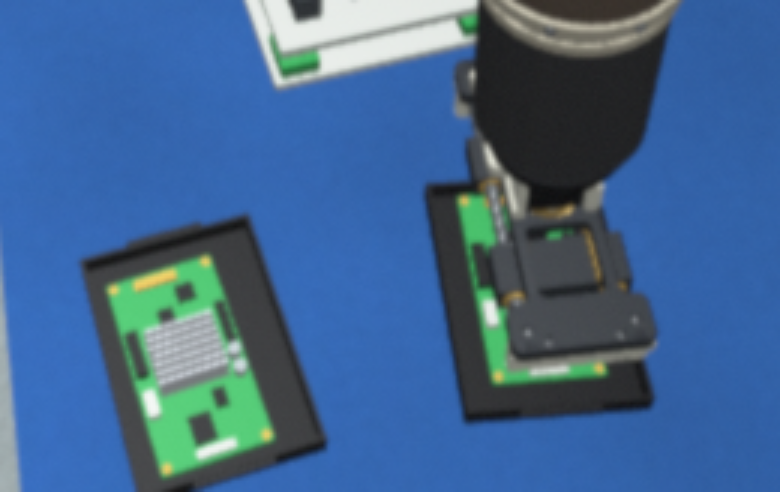

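>>> send_rows([
  {"travel": [0,0,0.003],"spin": 0},
  {"travel": [0,0,0.003],"spin": 0},
  {"travel": [0,0,0.002],"spin": 0},
])

```text
time_s: 22.55
tcp_pos: [0.6077, -0.3009, 0.0178]
eef_rot: [-178.6, -4.9, -7.4]
contact_force: [0.4, -0.1, -1.1]
gripper_width: 0.0358
```

>>> send_rows([
  {"travel": [0,0,0.0015],"spin": 0},
  {"travel": [0,0,0.0015],"spin": 0},
])

```text
time_s: 22.72
tcp_pos: [0.6082, -0.3008, 0.0147]
eef_rot: [-178.6, -4.9, -7.4]
contact_force: [-0.3, 0.5, -1.3]
gripper_width: 0.0361
```

>>> send_rows([
  {"travel": [0,0,0.0015],"spin": 0},
  {"travel": [0,0,0.0015],"spin": 0},
])

```text
time_s: 22.88
tcp_pos: [0.609, -0.3008, 0.0128]
eef_rot: [-178.6, -5.0, -7.3]
contact_force: [-7.7, 5.9, 19.9]
gripper_width: 0.0357
```

>>> send_rows([
  {"travel": [0,0,0.0015],"spin": 0},
])

```text
time_s: 22.97
tcp_pos: [0.609, -0.3008, 0.0128]
eef_rot: [-178.6, -5.0, -7.3]
contact_force: [-7.8, 4.0, 18.3]
gripper_width: 0.0355
```

>>> send_rows([
  {"travel": [0,0,0],"spin": 0},
  {"travel": [0,0,0],"spin": 0},
  {"travel": [0,0,0],"spin": 0},
  {"travel": [0,0,0],"spin": 0},
  {"travel": [0,0,0],"spin": 0},
], gripper=0.4)

```text
time_s: 23.38
tcp_pos: [0.6103, -0.3012, 0.0146]
eef_rot: [-178.7, -5.1, -7.2]
contact_force: [-0.6, -0.1, 0.1]
gripper_width: 0.06
```

>>> send_rows([
  {"travel": [0,0,-0.004],"spin": 0},
  {"travel": [0,0,-0.01],"spin": 0},
  {"travel": [0,0,-0.02],"spin": 0},
  {"travel": [0,0,-0.025],"spin": 0},
  {"travel": [-0.005,0,-0.02],"spin": 0},
])

```text
time_s: 23.8
tcp_pos: [0.5952, -0.3008, 0.0912]
eef_rot: [-178.6, -4.6, -7.3]
contact_force: [1.4, 0.1, -0.6]
gripper_width: 0.0611
```

>>> send_rows([
  {"travel": [-0.012,0,-0.01],"spin": -2},
  {"travel": [-0.022,0,0],"spin": -3},
  {"travel": [-0.03,0,0],"spin": -3},
  {"travel": [-0.03,0,0],"spin": -3},
  {"travel": [-0.03,0,0],"spin": -2},
])

```text
time_s: 24.22
tcp_pos: [0.4756, -0.3006, 0.1013]
eef_rot: [179.8, -5.6, 6.6]
contact_force: [-1.1, -1.1, 0.2]
gripper_width: 0.0614
```

```bash
python3 - <<'E'
from h import *
plan(.380,-.3015,.011,7)
im,d=r.capture("top"); cv2.imwrite("pics/t3.png",cv2.resize(im[110:270,110:410],None,fx=2.5,fy=2.5))
E
```

```text
t 24.22 pos [ 0.4756 -0.3006  0.1013] rot [179.83  -5.61   6.55] F [-1.1 -1.1  0.2] w 0.0614 spin -0.45 travel after spin [-0.095  -0.0107  0.0903]
```

View pics/t3.png

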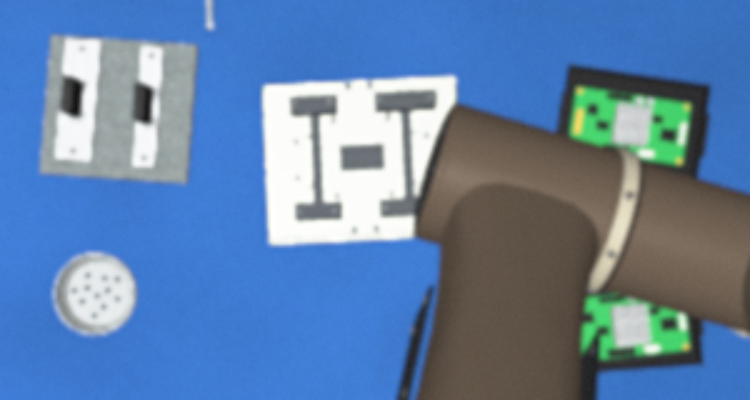

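>>> send_rows([
  {"travel": [-0.026,-0.003,0],"spin": 0},
  {"travel": [-0.024,-0.003,0],"spin": 0},
  {"travel": [-0.02,-0.003,0.004],"spin": 0},
  {"travel": [-0.014,-0.001,0.008],"spin": 0},
  {"travel": [-0.007,0,0.01],"spin": 0},
])

```text
time_s: 24.68
tcp_pos: [0.377, -0.3011, 0.0755]
eef_rot: [179.7, -5.9, 6.6]
contact_force: [-0.7, 0.3, -1.2]
gripper_width: 0.0612
```

>>> send_rows([
  {"travel": [0,0,0.008],"spin": 0},
  {"travel": [0,0,0.004],"spin": 0},
  {"travel": [0,0,0],"spin": 0},
])

```text
time_s: 24.93
tcp_pos: [0.377, -0.3011, 0.0637]
eef_rot: [179.7, -6.0, 6.5]
contact_force: [-0.5, 0.5, -0.6]
gripper_width: 0.0617
```

```bash
python3 - <<'E'
from h import *
plan(.380,-.3015,.011,7)
E
```

```text
t 24.93 pos [ 0.377  -0.3011  0.0637] rot [179.7   -5.98   6.5 ] F [-0.5  0.5 -0.6] w 0.0617 spin -0.5 travel after spin [0.003  0.0008 0.0527]
```

>>> send_rows([
  {"travel": [-0.001,0.001,0.005],"spin": -0.3},
  {"travel": [-0.001,0,0.01],"spin": -0.2},
  {"travel": [0,0,0.012],"spin": 0},
  {"travel": [0,0,0.009],"spin": 0},
  {"travel": [0,0,0.005],"spin": 0},
])

```text
time_s: 25.35
tcp_pos: [0.3851, -0.3035, 0.0232]
eef_rot: [179.4, -6.3, 7.3]
contact_force: [-0.5, 0.4, -0.0]
gripper_width: 0.0613
```

>>> send_rows([
  {"travel": [0,0,0.002],"spin": 0},
  {"travel": [0,0,0],"spin": 0},
])

```text
time_s: 25.52
tcp_pos: [0.3854, -0.3033, 0.0196]
eef_rot: [179.5, -6.1, 7.3]
contact_force: [1.0, 0.1, 0.8]
gripper_width: 0.0613
```

```bash
python3 - <<'E'
from h import *
plan(.380,-.3015,.012,7)
E
```

```text
t 25.52 pos [ 0.3854 -0.3033  0.0196] rot [179.5   -6.15   7.29] F [1.  0.1 0.8] w 0.0613 spin 0.29 travel after spin [-0.0052 -0.0024  0.0076]
```

>>> send_rows([
  {"travel": [-0.002,-0.001,0.001],"spin": 0.2},
  {"travel": [-0.002,-0.001,0.002],"spin": 0},
  {"travel": [-0.002,0,0.002],"spin": 0},
  {"travel": [0,0,0.001],"spin": 0},
  {"travel": [0,0,0],"spin": 0},
])

```text
time_s: 25.93
tcp_pos: [0.3801, -0.3021, 0.0135]
eef_rot: [179.5, -6.2, 7.1]
contact_force: [-0.0, 1.1, 0.1]
gripper_width: 0.0615
```

```bash
python3 - <<'E'
from h import *
plan(.380,-.3015,.012,7)
E
```

```text
t 25.93 pos [ 0.3801 -0.3021  0.0135] rot [179.47  -6.23   7.1 ] F [-0.   1.1  0.1] w 0.0615 spin 0.1 travel after spin [-0.     -0.0006  0.0015]
```

Good. Grip and lift a little.

>>> send_rows([
  {"travel": [0,0,0],"spin": 0},
  {"travel": [0,0,0],"spin": 0},
  {"travel": [0,0,0],"spin": 0},
  {"travel": [0,0,0],"spin": 0},
  {"travel": [0,0,0],"spin": 0},
], gripper=-1)

```text
time_s: 26.35
tcp_pos: [0.3804, -0.3023, 0.0141]
eef_rot: [179.4, -6.3, 7.1]
contact_force: [0.4, 0.8, -1.8]
gripper_width: 0.0357
```

>>> send_rows([
  {"travel": [0,0,0],"spin": 0},
  {"travel": [0,0,0],"spin": 0},
  {"travel": [0,0,0],"spin": 0},
])

```text
time_s: 26.6
tcp_pos: [0.3804, -0.3023, 0.0141]
eef_rot: [179.4, -6.3, 7.1]
contact_force: [-0.1, 0.0, -0.5]
gripper_width: 0.0361
```

>>> send_rows([
  {"travel": [0,0,-0.003],"spin": 0},
  {"travel": [0,0,-0.008],"spin": 0},
  {"travel": [0,0,-0.016],"spin": 0},
  {"travel": [0,0,-0.024],"spin": 0},
  {"travel": [0,0,-0.03],"spin": 0},
])

```text
time_s: 27.02
tcp_pos: [0.3663, -0.3006, 0.0923]
eef_rot: [179.9, -5.5, 7.0]
contact_force: [1.7, -0.9, -1.5]
gripper_width: 0.0356
```

>>> send_rows([
  {"travel": [0,0,-0.03],"spin": 0},
  {"travel": [0,0,-0.02],"spin": 0},
  {"travel": [0,0,-0.01],"spin": 0},
  {"travel": [0,0,0],"spin": 0},
])

```text
time_s: 27.35
tcp_pos: [0.3605, -0.302, 0.163]
eef_rot: [179.6, -6.0, 7.0]
contact_force: [0.7, -0.8, -2.4]
gripper_width: 0.0359
```

```bash
python3 - <<'E'
from h import *
plan(.5585,.002,.16,4.5)
E
```

```text
t 27.35 pos [ 0.3605 -0.302   0.163 ] rot [179.56  -5.95   7.04] F [ 0.7 -0.8 -2.4] w 0.0359 spin 2.54 travel after spin [ 0.2213 -0.2875  0.003 ]
```

```bash
python3 - <<'E'
from h import *
for c in("top","side"):
    im,d=r.capture(c); P=cloud(c,d); x,y,z=P[...,0],P[...,1],P[...,2]
    for t in("fixture","seat_wide","seat_narrow","out_tray","board_done","bar_wide","bar_narrow"):
        for q in r.pinpoint(c,t)[:1]: print(c,t,round(q["conf"],2),np.round(w(c,q["at"]),4))
    g=im.mean(-1)
    m=(d>0)&(abs(x-.56)<.08)&(abs(y)<.09)&(z>.066)&(z<.076)
    n,l,s,cen=cv2.connectedComponentsWithStats(m.astype(np.uint8))
    for i in range(1,n):
        if s[i,4]>15: rect(P,l==i,"post")
    cv2.imwrite(f"pics/{c}5.png",im); np.save(f"{c}5.npy",d)
im=cv2.imread("pics/top5.png"); cv2.imwrite("pics/t5.png",cv2.resize(im[130:220,200:310],None,fx=6,fy=6,interpolation=cv2.INTER_CUBIC))
E
```

```text
top fixture 0.76 [0.5593 0.0064 0.0038]
top seat_wide 0.8 [ 0.5615 -0.0465  0.0422]
top seat_narrow 0.73 [0.5545 0.0504 0.0447]
top out_tray 0.62 [ 0.6061 -0.2978 -0.0027]
top board_done 0.9 [ 0.6045 -0.2995  0.0057]
top bar_wide 0.95 [0.619  0.3293 0.0064]
top bar_narrow 0.86 [0.6118 0.249  0.0107]
post n 179 c 620.5 -42.2 LxW 67.7 20.8 long-axis yaw -85.7 med [620.  -41.4  71.7]
post n 134 c 613.4 57.3 LxW 51.6 20.1 long-axis yaw -86.7 med [612.6  55.9  71.4]
post n 171 c 504.8 -50.3 LxW 67.6 20.0 long-axis yaw -86.2 med [504.2 -51.8  71.9]
post n 133 c 497.8 49.1 LxW 51.3 19.0 long-axis yaw -88.4 med [496.9  50.3  72. ]
side fixture 0.55 [ 0.5595  0.0027 -0.0017]
side seat_wide 0.91 [ 0.5646 -0.0495  0.0466]
side seat_narrow 0.96 [0.5581 0.0531 0.0466]
side board_done 0.7 [ 0.602  -0.3071  0.004 ]
side bar_wide 0.81 [0.6196 0.3237 0.0096]
side bar_narrow 0.67 [0.6131 0.2452 0.0068]
post n 135 c 611.8 53.3 LxW 53.3 20.5 long-axis yaw -86.8 med [610.4  53.4  71.1]
post n 141 c 496.9 45.1 LxW 52.6 20.4 long-axis yaw -85.7 med [495.8  46.   71.2]
post n 219 c 619.0 -46.4 LxW 70.0 20.6 long-axis yaw -86.3 med [618.4 -47.9  71.2]
post n 226 c 503.4 -52.3 LxW 71.1 21.2 long-axis yaw -86.7 med [502.8 -55.3  71.2]
```

View pics/t5.png

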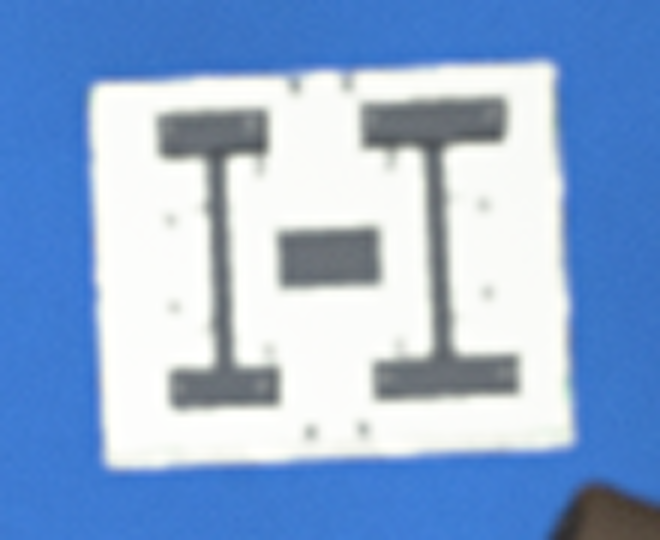

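>>> send_rows([
  {"travel": [0.007,-0.01,0],"spin": 1},
  {"travel": [0.016,-0.021,0],"spin": 1},
  {"travel": [0.024,-0.031,0],"spin": 1},
  {"travel": [0.024,-0.031,0],"spin": 0},
  {"travel": [0.024,-0.031,0],"spin": 0},
])

```text
time_s: 28.57
tcp_pos: [0.4429, -0.1702, 0.1689]
eef_rot: [-180.0, -5.6, 3.2]
contact_force: [1.0, 0.4, -1.7]
gripper_width: 0.0357
```

>>> send_rows([
  {"travel": [0.024,-0.031,0],"spin": 0},
  {"travel": [0.024,-0.031,0],"spin": 0},
  {"travel": [0.024,-0.031,0],"spin": 0},
  {"travel": [0.02,-0.026,0],"spin": 0},
  {"travel": [0.013,-0.018,0],"spin": 0},
])

```text
time_s: 28.98
tcp_pos: [0.5446, -0.0169, 0.1818]
eef_rot: [-179.9, -5.9, 3.4]
contact_force: [0.5, -0.9, -1.9]
gripper_width: 0.0356
```

```bash
python3 - <<'E'
from h import *
plan(.5584,.0018,.12,4)
E
```

```text
t 28.98 pos [ 0.5446 -0.0169  0.1818] rot [-179.94   -5.92    3.36] F [ 0.5 -0.9 -1.9] w 0.0356 spin -0.64 travel after spin [ 0.0151 -0.0177  0.0618]
```

>>> send_rows([
  {"travel": [0.006,-0.008,0.004],"spin": -0.6},
  {"travel": [0.003,-0.004,0.01],"spin": 0},
  {"travel": [0,-0.001,0.014],"spin": 0},
  {"travel": [0,0,0.014],"spin": 0},
  {"travel": [0,0,0.01],"spin": 0},
])

```text
time_s: 29.4
tcp_pos: [0.5618, 0.0018, 0.1293]
eef_rot: [-179.9, -6.2, 4.3]
contact_force: [-0.2, -0.0, -1.8]
gripper_width: 0.0359
```

>>> send_rows([
  {"travel": [0,0,0.005],"spin": 0},
  {"travel": [0,0,0.001],"spin": 0},
  {"travel": [0,0,0],"spin": 0},
])

```text
time_s: 29.65
tcp_pos: [0.5591, -0.001, 0.1185]
eef_rot: [180.0, -5.8, 4.2]
contact_force: [-0.1, 1.0, -1.8]
gripper_width: 0.0357
```

```bash
python3 - <<'E'
from h import *
plan(.5584,.0018,.085,4)
E
```

```text
t 29.65 pos [ 0.5591 -0.001   0.1185] rot [179.97  -5.75   4.17] F [-0.1  1.  -1.8] w 0.0357 spin 0.17 travel after spin [-0.0005 -0.0028  0.0335]
```

>>> send_rows([
  {"travel": [-0.001,-0.001,0.004],"spin": 0.1},
  {"travel": [-0.001,-0.001,0.007],"spin": 0},
  {"travel": [-0.001,-0.001,0.007],"spin": 0},
  {"travel": [-0.001,0,0.006],"spin": 0},
  {"travel": [0,0,0.003],"spin": 0},
])

```text
time_s: 30.07
tcp_pos: [0.5582, 0.0013, 0.091]
eef_rot: [-180.0, -6.0, 4.0]
contact_force: [0.4, 0.5, -2.1]
gripper_width: 0.0359
```

>>> send_rows([
  {"travel": [0,0,0],"spin": 0},
  {"travel": [0,0,0],"spin": 0},
])

```text
time_s: 30.23
tcp_pos: [0.5577, 0.0013, 0.0899]
eef_rot: [-180.0, -5.9, 4.0]
contact_force: [-0.6, 0.0, -1.8]
gripper_width: 0.0355
```

```bash
python3 - <<'E'
from h import *
plan(.5584,.0018,.072,4)
im,d=r.capture("side"); cv2.imwrite("pics/s6.png",cv2.resize(im[130:260,220:350],None,fx=4.5,fy=4.5,interpolation=cv2.INTER_CUBIC))
E
```

```text
t 30.23 pos [0.5577 0.0013 0.0899] rot [-179.98   -5.9     3.98] F [-0.6  0.  -1.8] w 0.0355 spin -0.02 travel after spin [ 0.0007 -0.0005  0.0179]
```

View pics/s6.png

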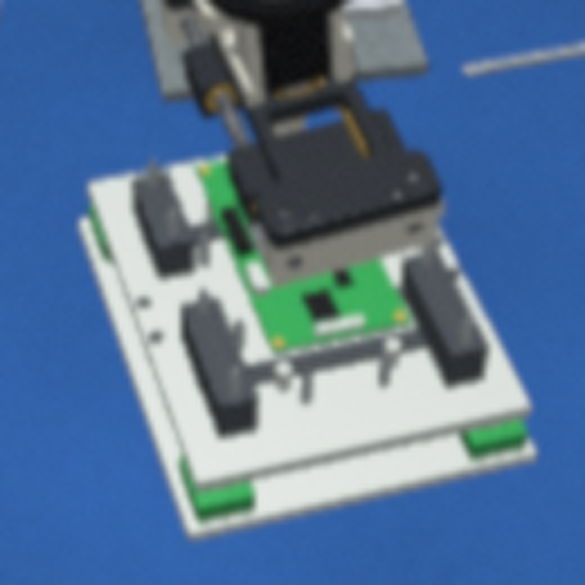

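```bash
python3 - <<'E'
from h import *
im,d=r.capture("side"); P=cloud("side",d); x,y,z=P[...,0],P[...,1],P[...,2]; h=cv2.cvtColor(im,cv2.COLOR_BGR2HSV)
m=(d>0)&(abs(x-.56)<.07)&(y>-.08)&(y<-.04)&(z>.07)&(z<.1)&(h[...,0]>40)&(h[...,0]<85)&(h[...,1]>100)
rect(P,m,"board front part")
d0=np.load("side0.npy");im0=cv2.imread("pics/side0.png")
# board frame coordinates
q=P[m]-np.array([.5584,.0018,0]); a=np.radians(4); X=q[:,0]*np.cos(a)+q[:,1]*np.sin(a); Y=-q[:,0]*np.sin(a)+q[:,1]*np.cos(a)
print("X range",np.percentile(X,[0,2,98,100])*1000,"Ymin",Y.min()*1000, "z by X", np.polyfit(X,q[:,2],1), "z by Y",np.polyfit(Y,q[:,2],1))
# posts from side in same frame: bias reference
Ps=cloud("side",np.load("side5.npy"))
E
```

```text
board front part n 183 c 560.7 -52.3 LxW 68.4 24.4 long-axis yaw 0.1 med [550.1 -49.5  80.9]
X range [-35.8726175  -34.31093543  31.56362155  33.25107492] Ymin -66.72195293204729 z by X [-0.01111596  0.08079564] z by Y [0.02792266 0.08227965]
```

>>> send_rows([
  {"travel": [0,0,0.003],"spin": 0},
  {"travel": [-0.0005,0,0.004],"spin": 0},
  {"travel": [-0.0005,0,0.003],"spin": 0},
  {"travel": [0,0,0.002],"spin": 0},
])

```text
time_s: 30.67
tcp_pos: [0.5592, 0.0017, 0.0784]
eef_rot: [-179.9, -6.1, 4.0]
contact_force: [-0.4, 0.2, -1.5]
gripper_width: 0.0352
```

>>> send_rows([
  {"travel": [0,0,0.002],"spin": 0},
  {"travel": [0,0,0.002],"spin": 0},
])

```text
time_s: 30.83
tcp_pos: [0.5596, 0.0017, 0.0738]
eef_rot: [-179.9, -6.1, 4.0]
contact_force: [0.4, 1.0, -1.6]
gripper_width: 0.0356
```

>>> send_rows([
  {"travel": [-0.0015,0,0.0015],"spin": 0},
  {"travel": [0,0,0.0015],"spin": 0},
])

```text
time_s: 31.0
tcp_pos: [0.5587, 0.0017, 0.0708]
eef_rot: [-180.0, -6.1, 4.0]
contact_force: [-12.1, 3.2, 26.1]
gripper_width: 0.0357
```

>>> send_rows([
  {"travel": [0,0,0.0015],"spin": 0},
])

```text
time_s: 31.08
tcp_pos: [0.5587, 0.0017, 0.0708]
eef_rot: [-180.0, -6.1, 4.1]
contact_force: [-16.6, 3.7, 30.6]
gripper_width: 0.0356
```

>>> send_rows([
  {"travel": [0,0,0],"spin": 0},
  {"travel": [0,0,0],"spin": 0},
  {"travel": [0,0,0],"spin": 0},
  {"travel": [0,0,0],"spin": 0},
  {"travel": [0,0,0],"spin": 0},
], gripper=0.4)

```text
time_s: 31.5
tcp_pos: [0.5599, 0.0022, 0.0725]
eef_rot: [-180.0, -6.3, 4.1]
contact_force: [-0.1, 0.8, 1.0]
gripper_width: 0.06
```

>>> send_rows([
  {"travel": [0,0,-0.004],"spin": 0},
  {"travel": [0,0,-0.01],"spin": 0},
  {"travel": [0,0,-0.02],"spin": 0},
  {"travel": [0,0,-0.025],"spin": 0},
  {"travel": [0,0,-0.02],"spin": 0},
])

```text
time_s: 31.92
tcp_pos: [0.5479, 0.0003, 0.1503]
eef_rot: [179.9, -5.7, 4.1]
contact_force: [0.3, 0.0, 0.7]
gripper_width: 0.0611
```

>>> send_rows([
  {"travel": [0.002,-0.008,-0.01],"spin": 1},
  {"travel": [0.006,-0.02,0],"spin": 2},
  {"travel": [0.01,-0.032,0],"spin": 2},
  {"travel": [0.01,-0.036,0],"spin": 1.5},
  {"travel": [0.01,-0.036,0],"spin": 0},
], gripper=-0.1)

```text
time_s: 32.33
tcp_pos: [0.5858, 0.1312, 0.1779]
eef_rot: [-179.1, -6.3, -3.2]
contact_force: [1.2, -0.3, -0.7]
gripper_width: 0.0401
```

```bash
python3 - <<'E'
from h import *
plan(.6145,.2445,.09,-2.4)
E
```

```text
t 32.33 pos [0.5858 0.1312 0.1779] rot [-179.12   -6.3    -3.23] F [ 1.2 -0.3 -0.7] w 0.0401 spin -0.83 travel after spin [ 0.0239 -0.1144  0.0879]
```

>>> send_rows([
  {"travel": [0.005,-0.032,0],"spin": -0.5},
  {"travel": [0.004,-0.027,0.004],"spin": -0.3},
  {"travel": [0.003,-0.02,0.01],"spin": 0},
  {"travel": [0.002,-0.012,0.016],"spin": 0},
  {"travel": [0,-0.005,0.018],"spin": 0},
])

```text
time_s: 32.75
tcp_pos: [0.6149, 0.2397, 0.1428]
eef_rot: [-178.8, -7.0, -2.2]
contact_force: [0.2, -0.1, 0.3]
gripper_width: 0.0396
```

>>> send_rows([
  {"travel": [0,0,0.015],"spin": 0},
  {"travel": [0,0,0.01],"spin": 0},
  {"travel": [0,0,0.004],"spin": 0},
  {"travel": [0,0,0],"spin": 0},
])

```text
time_s: 33.08
tcp_pos: [0.6176, 0.2418, 0.1115]
eef_rot: [-178.9, -6.9, -2.0]
contact_force: [0.8, 0.8, 0.7]
gripper_width: 0.0395
```

```bash
python3 - <<'E'
from h import *
plan(.6145,.2445,.034,-2.4)
E
```

```text
t 33.08 pos [0.6176 0.2418 0.1115] rot [-178.89   -6.87   -2.02] F [0.8 0.8 0.7] w 0.0395 spin 0.38 travel after spin [-0.0032 -0.0025  0.0775]
```

>>> send_rows([
  {"travel": [-0.003,-0.001,0.006],"spin": 0.2},
  {"travel": [-0.003,-0.001,0.013],"spin": 0.2},
  {"travel": [-0.003,0,0.016],"spin": 0},
  {"travel": [-0.002,0,0.014],"spin": 0},
  {"travel": [-0.001,0,0.009],"spin": 0},
])

```text
time_s: 33.5
tcp_pos: [0.6156, 0.246, 0.0575]
eef_rot: [-178.4, -7.4, -2.6]
contact_force: [-0.3, -0.1, 0.2]
gripper_width: 0.0395
```

>>> send_rows([
  {"travel": [0,0,0.005],"spin": 0},
  {"travel": [0,0,0.003],"spin": 0},
  {"travel": [0,0,0],"spin": 0},
])

```text
time_s: 33.75
tcp_pos: [0.6163, 0.2454, 0.0486]
eef_rot: [-178.5, -7.3, -2.7]
contact_force: [0.2, 0.4, 0.5]
gripper_width: 0.0397
```

```bash
python3 - <<'E'
from h import *
plan(.6145,.2445,.034,-2.4)
E
```

```text
t 33.75 pos [0.6163 0.2454 0.0486] rot [-178.49   -7.32   -2.69] F [0.2 0.4 0.5] w 0.0397 spin -0.29 travel after spin [-0.0018  0.001   0.0146]
```

>>> send_rows([
  {"travel": [-0.002,0.001,0.003],"spin": -0.2},
  {"travel": [-0.001,0,0.005],"spin": 0},
  {"travel": [0,0,0.003],"spin": 0},
  {"travel": [0,0,0.002],"spin": 0},
  {"travel": [0,0,0],"spin": 0},
])

```text
time_s: 34.17
tcp_pos: [0.6162, 0.2455, 0.0366]
eef_rot: [-178.4, -7.5, -2.5]
contact_force: [-0.0, -0.7, -0.4]
gripper_width: 0.0399
```

>>> send_rows([
  {"travel": [0,0,0],"spin": 0},
  {"travel": [0,0,0],"spin": 0},
  {"travel": [0,0,0],"spin": 0},
  {"travel": [0,0,0],"spin": 0},
  {"travel": [0,0,0],"spin": 0},
], gripper=-1, squeeze=40)

```text
time_s: 34.58
tcp_pos: [0.6165, 0.2457, 0.037]
eef_rot: [-178.4, -7.5, -2.5]
contact_force: [-0.5, -0.1, -1.3]
gripper_width: 0.014
```

>>> send_rows([
  {"travel": [0,0,0],"spin": 0},
  {"travel": [0,0,0],"spin": 0},
])

```text
time_s: 34.75
tcp_pos: [0.6165, 0.2456, 0.037]
eef_rot: [-178.4, -7.5, -2.5]
contact_force: [0.1, 0.1, -0.4]
gripper_width: 0.0138
```

>>> send_rows([
  {"travel": [0,0,-0.005],"spin": 0},
  {"travel": [0,0,-0.012],"spin": 0},
  {"travel": [0,0,-0.022],"spin": 0},
  {"travel": [0,0,-0.03],"spin": 0},
  {"travel": [0,0,-0.03],"spin": 0},
])

```text
time_s: 35.17
tcp_pos: [0.5984, 0.2399, 0.1318]
eef_rot: [-178.9, -6.8, -2.5]
contact_force: [1.3, -0.2, -2.1]
gripper_width: 0.0141
```

>>> send_rows([
  {"travel": [0,0,-0.022],"spin": 0},
  {"travel": [-0.002,0.006,-0.01],"spin": -1},
  {"travel": [-0.003,0.015,0],"spin": -2},
  {"travel": [-0.005,0.025,0],"spin": -2},
  {"travel": [-0.006,0.03,0],"spin": -1},
])

```text
time_s: 35.58
tcp_pos: [0.5816, 0.167, 0.1737]
eef_rot: [-179.2, -7.6, 4.2]
contact_force: [0.6, -1.2, -1.9]
gripper_width: 0.0138
```

```bash
python3 - <<'E'
from h import *
plan(.5588,.0517,.13,4)
E
```

```text
t 35.58 pos [0.5816 0.167  0.1737] rot [-179.2    -7.62    4.25] F [ 0.6 -1.2 -1.9] w 0.0138 spin 0.25 travel after spin [-0.0308  0.1134  0.0437]
```

>>> send_rows([
  {"travel": [-0.007,0.03,0],"spin": 0.2},
  {"travel": [-0.008,0.026,0],"spin": 0},
  {"travel": [-0.008,0.02,0],"spin": 0},
  {"travel": [-0.005,0.012,0.002],"spin": 0},
  {"travel": [-0.003,0.006,0.006],"spin": 0},
])

```text
time_s: 36.0
tcp_pos: [0.5538, 0.0621, 0.1613]
eef_rot: [-179.1, -7.6, 4.3]
contact_force: [0.6, 0.8, -1.7]
gripper_width: 0.014
```

>>> send_rows([
  {"travel": [0,0,0.008],"spin": 0},
  {"travel": [0,0,0.006],"spin": 0},
  {"travel": [0,0,0.003],"spin": 0},
  {"travel": [0,0,0],"spin": 0},
])

```text
time_s: 36.33
tcp_pos: [0.5552, 0.0623, 0.141]
eef_rot: [-179.1, -7.5, 4.2]
contact_force: [-0.5, 0.0, -2.2]
gripper_width: 0.014
```

```bash
python3 - <<'E'
from h import *
plan(.5588,.0517,.12,4)
E
```

```text
t 36.33 pos [0.5552 0.0623 0.141 ] rot [-179.14   -7.51    4.24] F [-0.5  0.  -2.2] w 0.014 spin 0.24 travel after spin [0.0029 0.0108 0.021 ]
```

>>> send_rows([
  {"travel": [0,0.003,0.002],"spin": 0.2},
  {"travel": [0,0.004,0.005],"spin": 0},
  {"travel": [0,0.002,0.005],"spin": 0},
  {"travel": [0,0.001,0.003],"spin": 0},
  {"travel": [0,0,0.001],"spin": 0},
])

```text
time_s: 36.75
tcp_pos: [0.5593, 0.0544, 0.1225]
eef_rot: [-179.2, -7.5, 4.2]
contact_force: [0.1, -0.3, -1.5]
gripper_width: 0.0138
```

```bash
python3 - <<'E'
from h import *
plan(.5588,.0517,.12,4)
im,d=r.capture("side"); P=cloud("side",d); x,y,z=P[...,0],P[...,1],P[...,2]; h=cv2.cvtColor(im,cv2.COLOR_BGR2HSV)
m=(d>0)&(abs(x-.56)<.085)&(abs(y-.05)<.04)&(z>.108)&(z<.125)&(h[...,1]<70)&(h[...,2]>130)
rect(P,m,"bar narrow top")
cv2.imwrite("pics/s7.png",cv2.resize(im[110:240,220:350],None,fx=4.5,fy=4.5,interpolation=cv2.INTER_CUBIC))
E
```

```text
t 36.75 pos [0.5593 0.0544 0.1225] rot [-179.15   -7.46    4.25] F [ 0.1 -0.3 -1.5] w 0.0138 spin 0.25 travel after spin [-0.0007  0.0027  0.0025]
bar narrow top n 182 c 526.5 50.6 LxW 79.9 27.5 long-axis yaw 4.5 med [511.   48.1 112.7]
```

View pics/s7.png

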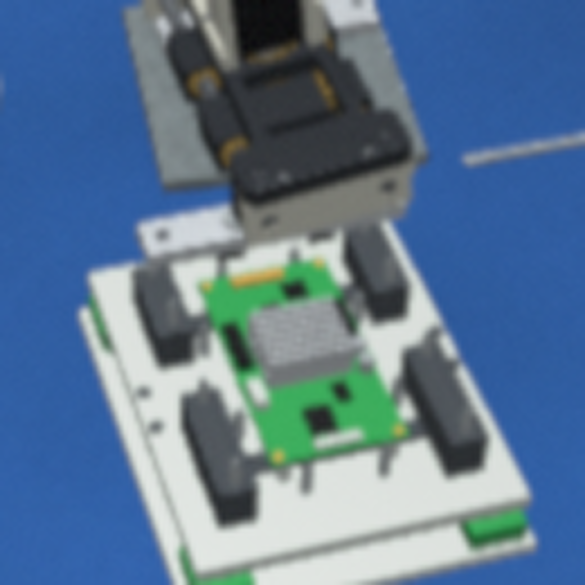

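>>> send_rows([
  {"travel": [0,0.002,0.001],"spin": 0.2},
  {"travel": [0,0.001,0.002],"spin": 0},
  {"travel": [0,0.0005,0.001],"spin": 0},
  {"travel": [0,0,0],"spin": 0},
])

```text
time_s: 37.13
tcp_pos: [0.5604, 0.0508, 0.1183]
eef_rot: [-179.1, -7.5, 4.0]
contact_force: [-0.4, -0.4, -2.8]
gripper_width: 0.0139
```

```bash
python3 - <<'E'
from h import *
plan(.5588,.0514,.095,4)
E
```

```text
t 37.13 pos [0.5604 0.0508 0.1183] rot [-179.12   -7.48    4.02] F [-0.4 -0.4 -2.8] w 0.0139 spin 0.02 travel after spin [-0.0015 -0.0007  0.0233]
```

>>> send_rows([
  {"travel": [-0.001,0,0.003],"spin": 0},
  {"travel": [-0.001,0,0.005],"spin": 0},
  {"travel": [-0.001,0,0.005],"spin": 0},
  {"travel": [-0.001,0,0.003],"spin": 0},
  {"travel": [0,0,0.001],"spin": 0},
])

```text
time_s: 37.55
tcp_pos: [0.5587, 0.051, 0.0998]
eef_rot: [-179.1, -7.6, 4.0]
contact_force: [0.8, 0.6, -1.3]
gripper_width: 0.0137
```

>>> send_rows([
  {"travel": [0,0,0.002],"spin": 0},
  {"travel": [0,0,0.001],"spin": 0},
])

```text
time_s: 37.72
tcp_pos: [0.5588, 0.051, 0.0961]
eef_rot: [-179.1, -7.5, 4.0]
contact_force: [-0.8, -0.9, -1.2]
gripper_width: 0.0137
```

>>> send_rows([
  {"travel": [0,0,0.002],"spin": 0},
  {"travel": [0,0,0.0015],"spin": 0},
])

```text
time_s: 37.88
tcp_pos: [0.5594, 0.0512, 0.0924]
eef_rot: [-179.1, -7.5, 4.0]
contact_force: [-0.2, -0.6, -2.4]
gripper_width: 0.0135
```

>>> send_rows([
  {"travel": [0,0,0.002],"spin": 0},
])

```text
time_s: 37.97
tcp_pos: [0.5599, 0.0514, 0.0907]
eef_rot: [-179.1, -7.5, 4.0]
contact_force: [-20.7, 3.1, 40.5]
gripper_width: 0.0136
```

>>> send_rows([
  {"travel": [0,0,0],"spin": 0},
  {"travel": [0,0,0],"spin": 0},
  {"travel": [0,0,0],"spin": 0},
  {"travel": [0,0,0],"spin": 0},
  {"travel": [0,0,0],"spin": 0},
], gripper=-0.1)

```text
time_s: 38.38
tcp_pos: [0.5615, 0.0519, 0.0919]
eef_rot: [-179.1, -7.7, 4.1]
contact_force: [0.4, 0.4, 0.2]
gripper_width: 0.038
```

>>> send_rows([
  {"travel": [0,0,-0.004],"spin": 0},
  {"travel": [0,0,-0.01],"spin": 0},
  {"travel": [0,0,-0.02],"spin": 0},
  {"travel": [0,0,-0.025],"spin": 0},
  {"travel": [0,0,-0.018],"spin": 0},
])

```text
time_s: 38.8
tcp_pos: [0.5484, 0.0487, 0.1685]
eef_rot: [-179.3, -7.2, 4.1]
contact_force: [0.4, 0.1, 0.5]
gripper_width: 0.0396
```

>>> send_rows([
  {"travel": [0.002,-0.008,-0.008],"spin": 1},
  {"travel": [0.006,-0.02,0],"spin": 2},
  {"travel": [0.009,-0.032,0],"spin": 2},
  {"travel": [0.009,-0.036,0],"spin": 1.4},
  {"travel": [0.009,-0.036,0],"spin": 0},
])

```text
time_s: 39.22
tcp_pos: [0.5826, 0.1795, 0.1975]
eef_rot: [-178.0, -7.8, -3.2]
contact_force: [1.0, -0.8, -0.6]
gripper_width: 0.0398
```

```bash
python3 - <<'E'
from h import *
plan(.6183,.3243,.09,-2.8)
E
```

```text
t 39.22 pos [0.5826 0.1795 0.1975] rot [-178.01   -7.75   -3.16] F [ 1.  -0.8 -0.6] w 0.0398 spin -0.36 travel after spin [ 0.0286 -0.1463  0.1075]
```

>>> send_rows([
  {"travel": [0.004,-0.036,0],"spin": -0.3},
  {"travel": [0.004,-0.034,0.004],"spin": 0},
  {"travel": [0.003,-0.026,0.01],"spin": 0},
  {"travel": [0.002,-0.018,0.016],"spin": 0},
  {"travel": [0.001,-0.01,0.02],"spin": 0},
])

```text
time_s: 39.63
tcp_pos: [0.6135, 0.3172, 0.1656]
eef_rot: [-177.5, -8.5, -2.7]
contact_force: [-0.1, 0.2, 0.4]
gripper_width: 0.0395
```

>>> send_rows([
  {"travel": [0,-0.003,0.018],"spin": 0},
  {"travel": [0,0,0.012],"spin": 0},
  {"travel": [0,0,0.006],"spin": 0},
  {"travel": [0,0,0],"spin": 0},
])

```text
time_s: 39.97
tcp_pos: [0.6182, 0.3242, 0.1272]
eef_rot: [-177.6, -8.4, -2.5]
contact_force: [0.0, -1.2, -0.5]
gripper_width: 0.0395
```

```bash
python3 - <<'E'
from h import *
plan(.6183,.3243,.035,-2.8)
E
```

```text
t 39.97 pos [0.6182 0.3242 0.1272] rot [-177.6    -8.37   -2.53] F [ 0.  -1.2 -0.5] w 0.0395 spin 0.27 travel after spin [ 0.0001 -0.0001  0.0922]
```

>>> send_rows([
  {"travel": [-0.002,0,0.006],"spin": 0.2},
  {"travel": [-0.003,0.001,0.014],"spin": 0},
  {"travel": [-0.003,0.001,0.019],"spin": 0},
  {"travel": [-0.002,0.001,0.017],"spin": 0},
  {"travel": [-0.001,0,0.011],"spin": 0},
])

```text
time_s: 40.38
tcp_pos: [0.6205, 0.3241, 0.0657]
eef_rot: [-177.1, -8.9, -3.0]
contact_force: [-0.8, -0.7, -0.3]
gripper_width: 0.0395
```

>>> send_rows([
  {"travel": [-0.001,0,0.006],"spin": 0},
  {"travel": [0,0,0.003],"spin": 0},
  {"travel": [0,0,0],"spin": 0},
])

```text
time_s: 40.63
tcp_pos: [0.6207, 0.3232, 0.0556]
eef_rot: [-177.1, -8.8, -3.1]
contact_force: [-0.1, -0.2, 0.8]
gripper_width: 0.0395
```

```bash
python3 - <<'E'
from h import *
plan(.6183,.3243,.035,-2.8)
E
```

```text
t 40.63 pos [0.6207 0.3232 0.0556] rot [-177.13   -8.84   -3.07] F [-0.1 -0.2  0.8] w 0.0395 spin -0.27 travel after spin [-0.0025 -0.001   0.0206]
```

>>> send_rows([
  {"travel": [-0.002,-0.001,0.003],"spin": -0.2},
  {"travel": [-0.002,0,0.006],"spin": 0},
  {"travel": [-0.001,0,0.005],"spin": 0},
  {"travel": [0,0,0.003],"spin": 0},
  {"travel": [0,0,0],"spin": 0},
])

```text
time_s: 41.05
tcp_pos: [0.6197, 0.3267, 0.0397]
eef_rot: [-177.0, -9.1, -2.9]
contact_force: [0.2, -0.1, 0.1]
gripper_width: 0.0394
```

>>> send_rows([
  {"travel": [0,0,0],"spin": 0},
  {"travel": [0,0,0],"spin": 0},
  {"travel": [0,0,0],"spin": 0},
  {"travel": [0,0,0],"spin": 0},
  {"travel": [0,0,0],"spin": 0},
], gripper=-1)

```text
time_s: 41.47
tcp_pos: [0.6197, 0.3259, 0.0402]
eef_rot: [-177.1, -9.0, -2.8]
contact_force: [0.4, -6.6, 6.4]
gripper_width: 0.0138
```

>>> send_rows([
  {"travel": [0,0,0],"spin": 0},
  {"travel": [0,0,0],"spin": 0},
])

```text
time_s: 41.63
tcp_pos: [0.6196, 0.3255, 0.0404]
eef_rot: [-177.1, -9.0, -2.9]
contact_force: [0.4, -0.0, -2.0]
gripper_width: 0.014
```

>>> send_rows([
  {"travel": [0,0,-0.005],"spin": 0},
  {"travel": [0,0,-0.012],"spin": 0},
  {"travel": [0,0,-0.022],"spin": 0},
  {"travel": [0,0,-0.03],"spin": 0},
  {"travel": [0,0,-0.032],"spin": 0},
])

```text
time_s: 42.05
tcp_pos: [0.5979, 0.3168, 0.1341]
eef_rot: [-177.8, -8.2, -2.9]
contact_force: [-0.5, 0.7, -3.9]
gripper_width: 0.0139
```

>>> send_rows([
  {"travel": [0,0,-0.03],"spin": 0},
  {"travel": [0,0,-0.022],"spin": 0},
  {"travel": [-0.001,0.006,-0.01],"spin": -1},
  {"travel": [-0.003,0.015,0],"spin": -2},
  {"travel": [-0.005,0.025,0],"spin": -2},
])

```text
time_s: 42.47
tcp_pos: [0.5795, 0.2726, 0.2064]
eef_rot: [-178.0, -8.9, 2.6]
contact_force: [1.0, -0.5, -4.4]
gripper_width: 0.0138
```

>>> send_rows([
  {"travel": [-0.004,0.032,-0.003],"spin": -1.5},
  {"travel": [-0.004,0.036,-0.003],"spin": 0},
  {"travel": [-0.004,0.036,-0.002],"spin": 0},
  {"travel": [-0.004,0.036,-0.002],"spin": 0},
  {"travel": [-0.004,0.036,-0.002],"spin": 0},
])

```text
time_s: 42.88
tcp_pos: [0.5658, 0.0894, 0.2085]
eef_rot: [-178.3, -8.8, 5.0]
contact_force: [0.7, -0.5, -3.5]
gripper_width: 0.0139
```

```bash
python3 - <<'E'
from h import *
plan(.563,-.048,.13,4)
E
```

```text
t 42.88 pos [0.5658 0.0894 0.2085] rot [-178.27   -8.76    4.96] F [ 0.7 -0.5 -3.5] w 0.0139 spin 0.96 travel after spin [-0.0123  0.1368  0.0785]
```

>>> send_rows([
  {"travel": [-0.005,0.036,0],"spin": 0.6},
  {"travel": [-0.006,0.032,0],"spin": 0.3},
  {"travel": [-0.006,0.026,0],"spin": 0},
  {"travel": [-0.004,0.018,0.006],"spin": 0},
  {"travel": [-0.003,0.01,0.013],"spin": 0},
])

```text
time_s: 43.3
tcp_pos: [0.5492, -0.0445, 0.1832]
eef_rot: [-178.1, -8.8, 4.1]
contact_force: [1.2, -0.1, -3.8]
gripper_width: 0.0136
```

>>> send_rows([
  {"travel": [0,0.002,0.014],"spin": 0},
  {"travel": [0,0,0.01],"spin": 0},
  {"travel": [0,0,0.004],"spin": 0},
  {"travel": [0,0,0],"spin": 0},
])

```text
time_s: 43.63
tcp_pos: [0.5485, -0.0496, 0.1511]
eef_rot: [-178.1, -8.5, 3.9]
contact_force: [-0.3, 0.2, -3.1]
gripper_width: 0.0142
```

```bash
python3 - <<'E'
from h import *
plan(.563,-.048,.125,4)
E
```

```text
t 43.63 pos [ 0.5485 -0.0496  0.1511] rot [-178.07   -8.46    3.92] F [-0.3  0.2 -3.1] w 0.0142 spin -0.08 travel after spin [ 0.0146 -0.0006  0.0261]
```

>>> send_rows([
  {"travel": [0.002,0,0.003],"spin": 0},
  {"travel": [0.003,0,0.007],"spin": 0},
  {"travel": [0.003,0,0.007],"spin": 0},
  {"travel": [0.002,0,0.005],"spin": 0},
  {"travel": [0,0,0.002],"spin": 0},
])

```text
time_s: 44.05
tcp_pos: [0.5646, -0.0454, 0.1288]
eef_rot: [-178.1, -8.6, 4.2]
contact_force: [-0.5, 0.4, -3.5]
gripper_width: 0.0142
```

```bash
python3 - <<'E'
from h import *
plan(.563,-.048,.12,4)
im,d=r.capture("side"); P=cloud("side",d); x,y,z=P[...,0],P[...,1],P[...,2]; h=cv2.cvtColor(im,cv2.COLOR_BGR2HSV)
m=(d>0)&(abs(x-.56)<.085)&(abs(y+.05)<.04)&(z>.104)&(z<.125)&(h[...,1]<70)&(h[...,2]>130)
rect(P,m,"bar wide top"); rect(P,m&(x<.54),"left"); rect(P,m&(x>.585),"right")
cv2.imwrite("pics/s8.png",cv2.resize(im[110:240,220:350],None,fx=4.5,fy=4.5,interpolation=cv2.INTER_CUBIC))
E
```

```text
t 44.05 pos [ 0.5646 -0.0454  0.1288] rot [-178.06   -8.64    4.16] F [-0.5  0.4 -3.5] w 0.0142 spin 0.16 travel after spin [-0.0017  0.0025  0.0088]
bar wide top n 362 c 558.4 -46.4 LxW 127.7 42.6 long-axis yaw 4.2 med [518.6 -50.4 116.7]
left n 334 c 517.5 -49.4 LxW 45.5 42.7 long-axis yaw 3.8 med [516.4 -50.4 116.7]
right few 5
```

View pics/s8.png

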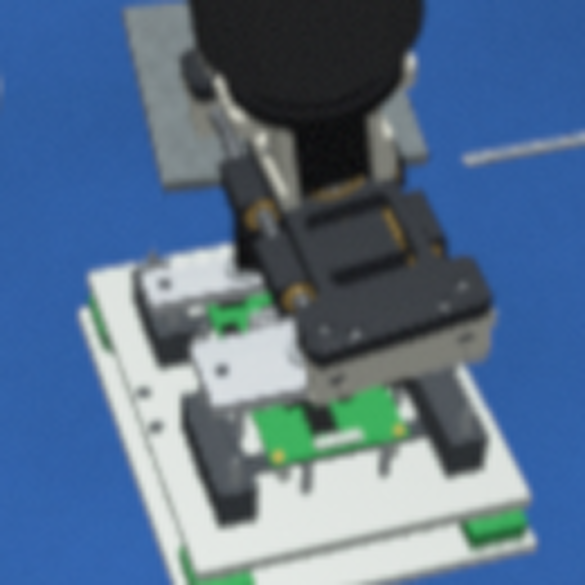

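>>> send_rows([
  {"travel": [-0.001,0.001,0.002],"spin": 0.1},
  {"travel": [-0.001,0.001,0.003],"spin": 0},
  {"travel": [-0.001,0.001,0.002],"spin": 0},
  {"travel": [0,0,0.001],"spin": 0},
])

```text
time_s: 44.43
tcp_pos: [0.5626, -0.0483, 0.1193]
eef_rot: [-178.1, -8.6, 4.1]
contact_force: [-0.3, -0.1, -2.7]
gripper_width: 0.0137
```

```bash
python3 - <<'E'
from h import *
plan(.563,-.048,.097,4)
E
```

```text
t 44.43 pos [ 0.5626 -0.0483  0.1193] rot [-178.05   -8.58    4.08] F [-0.3 -0.1 -2.7] w 0.0137 spin 0.08 travel after spin [ 0.0004 -0.0002  0.0223]
```

>>> send_rows([
  {"travel": [0,0,0.003],"spin": 0},
  {"travel": [-0.001,0,0.004],"spin": 0},
  {"travel": [-0.001,0,0.004],"spin": 0},
  {"travel": [-0.001,0,0.003],"spin": 0},
  {"travel": [0,0,0.001],"spin": 0},
])

```text
time_s: 44.85
tcp_pos: [0.5617, -0.048, 0.1028]
eef_rot: [-178.0, -8.6, 4.0]
contact_force: [0.3, -0.6, -3.4]
gripper_width: 0.0135
```

>>> send_rows([
  {"travel": [0,0,0.002],"spin": 0},
  {"travel": [0,0,0.001],"spin": 0},
])

```text
time_s: 45.02
tcp_pos: [0.5621, -0.0479, 0.0994]
eef_rot: [-178.0, -8.6, 4.1]
contact_force: [-0.7, -0.6, -2.9]
gripper_width: 0.0135
```

>>> send_rows([
  {"travel": [0,0,0.0015],"spin": 0},
  {"travel": [0,0,0.0015],"spin": 0},
])

```text
time_s: 45.18
tcp_pos: [0.5627, -0.0477, 0.0963]
eef_rot: [-178.1, -8.6, 4.1]
contact_force: [-0.2, 0.2, -3.8]
gripper_width: 0.0142
```

>>> send_rows([
  {"travel": [0,0,0.0015],"spin": 0},
])

```text
time_s: 45.27
tcp_pos: [0.5631, -0.0476, 0.0948]
eef_rot: [-178.1, -8.6, 4.1]
contact_force: [-0.5, 0.5, -3.5]
gripper_width: 0.0135
```

>>> send_rows([
  {"travel": [0,0,0.001],"spin": 0},
])

```text
time_s: 45.35
tcp_pos: [0.5631, -0.0476, 0.0941]
eef_rot: [-178.1, -8.6, 4.1]
contact_force: [-12.0, 2.1, 16.5]
gripper_width: 0.0137
```

>>> send_rows([
  {"travel": [0,0,0],"spin": 0},
  {"travel": [0,0,0],"spin": 0},
  {"travel": [0,0,0],"spin": 0},
  {"travel": [0,0,0],"spin": 0},
  {"travel": [0,0,0],"spin": 0},
], gripper=-0.1)

```text
time_s: 45.77
tcp_pos: [0.5656, -0.0472, 0.0963]
eef_rot: [-178.1, -8.9, 4.1]
contact_force: [-0.1, 0.7, 0.9]
gripper_width: 0.0381
```

>>> send_rows([
  {"travel": [0,0,-0.004],"spin": 0},
  {"travel": [0,0,-0.01],"spin": 0},
  {"travel": [0,0,-0.02],"spin": 0},
  {"travel": [0,0,-0.025],"spin": 0},
  {"travel": [0,0,-0.025],"spin": 0},
])

```text
time_s: 46.18
tcp_pos: [0.5495, -0.0517, 0.1786]
eef_rot: [-178.1, -8.4, 4.1]
contact_force: [1.0, -0.1, -0.6]
gripper_width: 0.0393
```

>>> send_rows([
  {"travel": [-0.004,0.01,-0.012],"spin": 0},
  {"travel": [-0.01,0.02,0],"spin": 0},
  {"travel": [-0.018,0.03,0],"spin": 0},
  {"travel": [-0.02,0.033,0],"spin": 0},
  {"travel": [-0.02,0.033,0],"spin": 0},
])

```text
time_s: 46.6
tcp_pos: [0.4919, -0.1824, 0.1898]
eef_rot: [-178.2, -9.5, 4.8]
contact_force: [-0.3, -0.7, -0.8]
gripper_width: 0.0393
```

>>> send_rows([
  {"travel": [-0.02,0.033,0],"spin": 0},
  {"travel": [-0.02,0.033,0],"spin": 0},
  {"travel": [-0.018,0.028,0],"spin": 0},
  {"travel": [-0.01,0.016,0],"spin": 0},
  {"travel": [-0.005,0.008,0],"spin": 0},
])

```text
time_s: 47.02
tcp_pos: [0.4249, -0.3144, 0.1794]
eef_rot: [-178.4, -9.9, 4.8]
contact_force: [0.9, 0.1, -0.7]
gripper_width: 0.0392
```

```bash
python3 - <<'E'
from h import *
st()
for c in("top","side"):
    im,d=r.capture(c); P=cloud(c,d); x,y,z=P[...,0],P[...,1],P[...,2]; h=cv2.cvtColor(im,cv2.COLOR_BGR2HSV); br=(h[...,1]<70)&(h[...,2]>110)
    def b(y0,y1,z0,z1): return (d>0)&(abs(x-.56)<.085)&(y>y0)&(y<y1)&(z>z0)&(z<z1)
    for n,y0,y1 in(("wide",-.09,-.015),("narrow",.03,.085)):
        rect(P,b(y0,y1,.115,.135),c+" blk "+n)
        m=b(y0,y1,.078,.089)&br; rect(P,m,c+" bar "+n); q=P[m]; A=np.c_[q[:,:2]-q[:,:2].mean(0),np.ones(len(q))]; print("  plane slope x,y,z",np.round(np.linalg.lstsq(A,q[:,2],rcond=None)[0],4))
    g=(h[...,0]>40)&(h[...,0]<85)&(h[...,1]>110)
    m=b(-.09,.09,.055,.07)&g; rect(P,m,c+" board new")
    for t in("board_done","screw_dish"):
        for q in r.pinpoint(c,t)[:1]: print(c,t,round(q["conf"],2),np.round(w(c,q["at"]),4))
    cv2.imwrite(f"pics/{c}9.png",im)
a=cv2.resize(cv2.imread("pics/top9.png")[105:275,110:410],(600,340),interpolation=cv2.INTER_CUBIC); s=cv2.resize(cv2.imread("pics/side9.png")[130:260,220:400],(360,260))
o=np.zeros((600,600,3),np.uint8); o[:340]=a; o[340:,:360]=s; cv2.imwrite("pics/f9.png",o)
E
```

```text
{'time_s': 47.017, 'joints': [-19.578, 5.457, -23.675, -6.972, -52.688, 118.323], 'tcp_pos': [0.425, -0.314, 0.179], 'eef_rot': [-178.389, -9.91, 4.773], 'contact_force': [0.89, 0.138, -0.72], 'gripper_width': 0.039}
top blk wide n 89 c 561.7 -45.3 LxW 39.0 13.0 long-axis yaw 1.3 med [560.7 -44.4 122.8]
top bar wide n 663 c 562.8 -47.5 LxW 135.3 56.0 long-axis yaw 2.5 med [561.5 -44.2  81.8]
  plane slope x,y,z [-0.0002  0.0025  0.082 ]
top blk narrow n 93 c 556.2 52.7 LxW 41.2 13.2 long-axis yaw 1.7 med [555.6  53.4 123.5]
top bar narrow n 360 c 557.1 53.9 LxW 134.9 45.7 long-axis yaw 5.3 med [551.   52.4  82.2]
  plane slope x,y,z [ 0.0007 -0.0017  0.0823]
top board new n 156 c 556.8 7.1 LxW 61.5 61.0 long-axis yaw -84.6 med [557.2  27.3  62.8]
top board_done 0.63 [ 0.6065 -0.3046  0.0034]
top screw_dish 0.63 [0.3994 0.2991 0.0016]
side blk wide n 139 c 560.9 -48.5 LxW 41.1 16.5 long-axis yaw 3.8 med [560.6 -51.8 122.2]
side bar wide n 772 c 562.5 -47.3 LxW 134.3 63.9 long-axis yaw 4.9 med [555.2 -54.2  81.5]
  plane slope x,y,z [-0.0016  0.0007  0.0816]
side blk narrow n 119 c 554.9 49.3 LxW 41.2 15.9 long-axis yaw 0.7 med [554.7  46.6 122.2]
side bar narrow n 362 c 562.2 53.6 LxW 123.0 41.9 long-axis yaw -0.8 med [566.8  45.8  81.3]
  plane slope x,y,z [-0.0006 -0.0186  0.0815]
side board new n 110 c 549.5 -7.1 LxW 115.1 68.9 long-axis yaw 84.0 med [535.4  37.1  62.8]
side board_done 0.58 [ 0.6059 -0.3046  0.0038]
side screw_dish 0.4 [ 0.5636 -0.0461  0.0631]
```

View pics/f9.png

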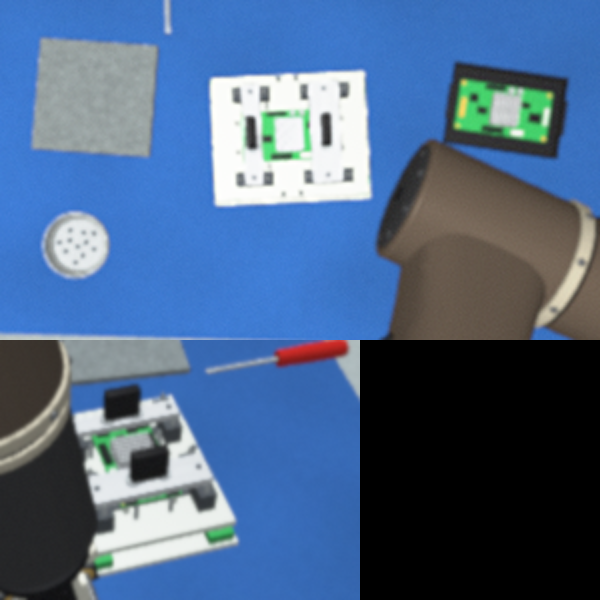

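Both bars sit level at the right height (tops at 82 mm) between their pins. The fresh board is at 60–63 mm in the nest, the finished board is flat in the tray, and the dish hasn't moved. Handing in.

```bash
python3 -c "
from h import *
print(r.close_job()); st()"
```

```text
the job is handed in; nothing more can be done
None
the job is handed in; nothing more can be done
```

The board swap is done and handed in at about 47 s of the 125 s allowed. I lifted both bars off and stood them on the pad, moved the finished board to the empty tray, and seated the fresh board in the nest. Then I put back the narrow bar, followed by the wide one.

**Last checks (before hand-in):**
- **Bars:** both tops measured about 82 mm, as expected. They lie nearly level, and their centres are within 1–2 mm of the measured seat centres. The one odd reading was a 0.019 slope across the narrow bar in the side view. The arm partly hid the bar in that view, and the top view shows it level.
- **Fresh board:** its top surface is at 63 mm, which means it is seated.
- **Finished board:** it lies inside the out-tray walls at about (0.606, -0.305).
- **Screw dish:** the top camera puts it at its starting position. The side camera reported it on the fixture with low confidence (0.40). I took that as a false find, because the top picture shows the dish where it started.

**Less than ideal:**
- **Tool tilt:** the tool gradually tilted to about 10° over the run. The bars and boards still went down close to level.
- **Narrow-bar force:** pressing the narrow bar onto its posts briefly read about 40 N vertically (roughly 46 N in total) at the wrist. The contact came through the gripped bar, not the gripper body, and stayed well under the 120 N wrist limit.

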